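# Make up the gaming and streaming travel kits on the desk

## Task

Make up the two travel kits: in the gaming tray, lay the mouse on its oval outline and the small drive on the outline beside it; in the streaming tray, lay the large drive and the webcam on their outlines, then stand the metal dial on the middle of the large drive. Set every piece down flat and centred, lined up with its outline (either way round), without dropping it. Leave the earbud case and the keycap tin where they are.

Things in the scene. Friction and masses are not known exactly. Their poses are not given: they have to be found in the camera images.
- game_tray: Gaming tray: black, fixed, 136 mm (x) by 172 mm (y), floor 6 mm thick. Lips 6 mm thick, 14 mm high, along the whole of both x ends; y sides open. Grey outlines inlaid flush, long way along x: oval 104 x 62 mm for the mouse, centre x 0, y +44 mm; rectangle 80 x 42 mm for the small drive, x 0, y -52 mm. Origin: centre of underside, on the desk. Left or right of the other tray.
- stream_tray: Streaming tray: black, fixed, 136 mm (x) by 166 mm (y), floor 6 mm thick. Lips 6 mm thick, 14 mm high: whole at the +x end, two 45 mm corner pieces at the -x end (robot side); y sides open. Grey outlines inlaid flush, long way along x: rectangle 100 x 60 mm for the large drive, centre x 0, y +39 mm; 92 x 30 mm for the webcam, x 0, y -54 mm. Origin: centre of underside, on the desk.
- mouse: Computer mouse, black plastic, rounded, 98 mm long (its x), 58 mm wide (its y) and 35 mm high; its sides are upright between about 10 and 14 mm above its underside, rounded above and below that, and a narrower 48 mm hump rises from 24 to 35 mm. Scroll wheel towards +x. Origin: centre of its underside. 70 to 120 g.
- small_drive: Small portable drive, a plain flat dark metal block 80 mm (x) by 42 mm (y) by 13 mm high. Origin: centre of its underside. 45 to 80 g.
- large_drive: Large portable drive, a flat dark metal block 100 mm (x) by 60 mm (y) by 16 mm high with three thin white lines along its flat top. Origin: centre of its underside. 125 to 225 g.
- webcam: Webcam lying on its back: black plastic bar with rounded edges, 92 mm (x) by 30 mm (y) by 26 mm high, a steel-ringed lens in the middle of the top (29.5 mm high there). Origin: centre of its underside. 75 to 130 g.
- dial: Control dial: solid steel-coloured cylinder with a flat foot, 46 mm in diameter, 28 mm high, a dark dot on top near the edge. Origin: centre of its underside. 90 to 160 g.
- earbud_case: Earbud case, white rounded plastic, 62 mm (x) by 48 mm (y) by 24 mm high, loose among the stock; not part of the kits, to be left where it is. Origin: centre of its underside.
- keycap_tin: Round open steel tin holding white keycaps, 62 mm in diameter, 20 mm high, loose among the stock; not part of the kits, to be left where it is. Origin: centre of its underside.

How it is judged:
By the outcome, as a careful person would: the job done as asked, in the order asked, and still so for the second after the job is handed in, with the robot touching nothing.
It also fails if it takes over 136 s, if anything falls off the work surface, if the arm or the gripper's body presses on something with over 40 N, if the wrist force passes 120 N, or if a joint passes its speed limit or range.

## Robot

A 6-joint arm with a two-finger parallel gripper is mounted at the origin on the work surface. World frame = base frame: x ahead of the robot, y to its left, z up, the work surface at z = 0. Lengths are in m, angles in rad, forces in N, time in s.
With the tool pointing down it reaches from about 0.275 to 0.975 m from the base axis. Payload 8.4 kg.
Tool frame: the origin (TCP) lies midway between the tips of the shut fingers; the grasp point (between the pads) lies 19 mm behind it (r.pinch_z is the distance from the TCP to the grasp point, in m); z points along the fingers, y is the line along which they close (so a half turn about z gives the same grasp; the last joint's range is limited). The gripper opens to 92 mm and grips with 3 to 60 N. Pads are 20 mm wide; open, the fingers measure 128 mm over their backs; the gripper's body (75 mm by 189 mm) begins 69 mm behind the grasp point.
Start: joints at [-0.002, 0.353, 1.633, -0, 1.155, -0.002], TCP at [0.625, -0, 0.177] pointing down, gripper open.
Joint ranges: [-2.63, 2.63], [-0.92, 2.1], [0.06, 2.66], [-1.3, 4.44], [0, 2.69], [-3.02, 3.02]. Speed limits (rad/s): [2.22, 2.22, 2.79, 3.14, 3.14, 3.14].

## Interface

Orientations are given as a unit quaternion [x, y, z, w].
In Python, from plant import r gives the robot as it stands. The module is installed in compiled form; this text tells all that it offers.
- The arm moves only by the tool step_arm, never from a script. Its argument "moves" is one flat list of numbers, 7 for each row, row after row: the shift along the tool's x, y, z normalised to -1 to 1, where 1 is 0.02 m, then the turn, a rotation vector about the tool's x, y, z normalised to -1 to 1, where 1 is 0.1 rad, then the opening, from 0 (shut) to 1 (fully open). In form: [dx, dy, dz, wx, wy, wz, gripper, dx, dy, dz, wx, wy, wz, gripper, ...]. A call has 1 to 12 rows; each row shifts and turns the commanded pose from where the row before left it, along the tool's axes as they then stand; what a row does not reach is not made up. A row lasts 1/10 s, in which the tool goes at most 50 mm and 8.59 degrees, less where a joint would pass 70% of its speed; a pose out of reach is approached as far as the arm can. A call with a number of a shift or a turn outside -1 to 1 is refused whole. A call with a gripper value outside its range is refused whole. The fingers move at their own pace and stop on an object; the grip force is fixed at half the most. Time passes only in rows, so rows that do not move let the fingers close. It gives the time, the measured TCP pose, the force, the opening and the grip force at its end, in the units of the state.
- r.sense(): the state, without advancing time (a new reading comes with each control period).
- r.capture(name): name is "scene" or "side" or "wrist"; returns a dict with "color" (420x560x3 uint8, red, green, blue), "range_z" (420x560 float32, m along the optical axis (not along the pixel's ray), 0 where there is no reading), "mtx" (3x3 intrinsics, pixels), "D" ([k1, k2, p1, p2, k3] as OpenCV has them; the pictures are not rectified), "R" (3x3) and "t" (3): a world point X has camera coordinates R X + t; the wrist camera has in their place "tool_from_camera" (4x4, takes a point from camera to tool coordinates, whose origin is the TCP and whose axes are the flange's). Camera axes: x right, y down, z forward; pixel columns grow to the right and rows downward; lengths in m; the calibration is good to about 2 mm. A picture is of the moment at which its call begins: read the wrist's pose just before it.
- r.finish_job(): hands the job in; it is judged then, once.
Trained networks look in a picture, given as the dict that the camera call returned (one of the last four; its "shot" number tells which), for a name from the list of things; names that differ only in an ending like _2 or _b are one class to them, and where a whole thing is asked for, a point or a joint stands for the part that bears it (a point fixed in the world has none). Each returns a list of dicts, best first, with "conf" (0 to 1); they miss things now and then, are a little off and sometimes report something else, mostly with a low value. They report only what shows in the picture. A call takes as long as a camera call.
- r.look_for(thing, picture): "rect" ([left, top, right, bottom] in pixels, round what is visible of it).
The state is a dict: "time_s": time; "joint_positions": joint angles; "dq": joint speeds; "joint_efforts": joint torques, N m; "ee_pos": TCP position; "tcp_rot": TCP orientation; "force": force on the tool from outside, world axes, zero at the start; "torque": the same for the moment, N m; "opening": finger opening in m; "grip_force": force on a finger pad.
Only numpy, scipy, OpenCV 4.12 (cv2) and the standard library are available. Lean on these libraries where they do the work, as an engineer would, in place of code of your own. Each camera call takes 0.05 s, during which the arm holds its last target. There are 200 camera calls.

## Working session

There is one attempt and no reset: what is moved stays moved. The work goes in short steps, Python scripts to look and compute and a tool call to move; the robot and the scene stay as the last step left them, time stands still between calls to the robot, and variables do not carry over. Pictures are saved under pics/ and viewed, at most 14 in all, crops included, and the job is handed in when it is done.

Besides the shell and the picture viewer there is one more tool, called after ">>>" as a command line: name --argument value ..., lists and objects as JSON in quotes. step_arm: Moves the arm, as the interface text tells. Its arguments: {"type":"object","properties":{"moves":{"type":"array"}},"required":["moves"]}

```bash
mkdir -p pics; cat > h.py <<'E'
import numpy as np, cv2
from plant import r
from scipy.spatial.transform import Rotation as Ro
NAMES="game_tray stream_tray mouse small_drive large_drive webcam dial earbud_case keycap_tin".split()
def cam(name):
    s=r.sense(); p=r.capture(name)
    if name=="wrist":
        T=np.eye(4);T[:3,:3]=Ro.from_quat(s["tcp_rot"]).as_matrix();T[:3,3]=s["ee_pos"]
        T=T@np.array(p["tool_from_camera"])
    else:
        T=np.eye(4);T[:3,:3]=np.array(p["R"]).T;T[:3,3]=-T[:3,:3]@np.array(p["t"])
    p["T"]=T
    return p
def cloud(p):
    z=p["range_z"];h,w=z.shape
    uv=np.stack(np.meshgrid(np.arange(w),np.arange(h)),-1).reshape(-1,1,2).astype(float)
    n=cv2.undistortPoints(uv,p["mtx"],p["D"]).reshape(h,w,2)
    c=np.dstack([n*z[...,None],z])
    P=c@p["T"][:3,:3].T+p["T"][:3,3]
    P[z==0]=np.nan
    return P
def save(p,n,rects={}):
    im=cv2.cvtColor(p["color"],cv2.COLOR_RGB2BGR).copy()
    for k,q in rects.items():
        q=[int(v) for v in q];cv2.rectangle(im,q[:2],q[2:],(0,0,255),1);cv2.putText(im,k,(q[0],q[1]-2),0,.35,(0,0,255),1)
    cv2.imwrite("pics/%s.png"%n,im)
E
python3 - <<'E'
from h import *
s=r.sense();print(s["ee_pos"],s["tcp_rot"],s["opening"],r.pinch_z)
for c in("scene","side"):
    p=cam(c);P=cloud(p);R={}
    print(c,"cam at",p["T"][:3,3].round(3))
    for n in NAMES:
        for d in r.look_for(n,p)[:2]:
            q=d["rect"];print(n,round(d["conf"],2),np.round(q))
            if n not in R:
                R[n]=q; a=P[int(q[1]):int(q[3])+1,int(q[0]):int(q[2])+1].reshape(-1,3)
                u,v=int((q[0]+q[2])/2),int((q[1]+q[3])/2);print("   mid",P[v,u].round(3),"zmax",np.nanpercentile(a[:,2],98).round(3))
    save(p,c+"0",R)
E
```

```text
[ 6.24462697e-01 -1.63554604e-05  1.76657189e-01] [ 7.07110489e-01  7.07102730e-01 -5.05672707e-04 -4.79387276e-04] 0.09195440947468016 0.0187
scene cam at [1.352 0.176 0.728]
game_tray 0.58 [128. 209. 233. 268.]
   mid [ 0.618 -0.162  0.003] zmax 0.013
stream_tray 0.81 [275. 226. 381. 303.]
   mid [0.642 0.136 0.005] zmax 0.013
stream_tray 0.39 [126. 161. 154. 186.]
mouse 0.7 [339. 186. 368. 216.]
   mid [0.474 0.171 0.032] zmax 0.036
small_drive 0.79 [430. 238. 466. 274.]
   mid [0.584 0.361 0.011] zmax 0.014
large_drive 0.97 [182. 166. 228. 199.]
   mid [ 0.443 -0.161  0.015] zmax 0.017
webcam 0.73 [260. 170. 282. 202.]
   mid [ 0.441 -0.011  0.023] zmax 0.028
webcam 0.68 [420. 190. 440. 212.]
dial 0.91 [ 86. 196. 110. 220.]
   mid [ 0.577 -0.353  0.025] zmax 0.029
earbud_case 0.95 [416. 190. 443. 214.]
   mid [0.44  0.328 0.024] zmax 0.025
keycap_tin 0.58 [126. 161. 154. 185.]
   mid [ 0.432 -0.318  0.015] zmax 0.02
side cam at [ 0.246 -0.561  0.695]
game_tray 0.72 [311. 218. 410. 311.]
   mid [ 0.623 -0.163  0.005] zmax 0.013
stream_tray 0.77 [258. 150. 328. 206.]
   mid [0.627 0.128 0.006] zmax 0.012
mouse 0.66 [193. 174. 235. 206.]
   mid [0.44  0.149 0.031] zmax 0.035
small_drive 0.64 [223. 121. 248. 144.]
   mid [0.576 0.35  0.014] zmax 0.014
large_drive 0.71 [248. 286. 303. 326.]
   mid [ 0.428 -0.175  0.015] zmax 0.017
webcam 0.82 [216. 236. 262. 259.]
   mid [ 0.424 -0.025  0.022] zmax 0.028
dial 0.58 [382. 345. 416. 382.]
   mid [ 0.551 -0.368  0.027] zmax 0.029
earbud_case 0.93 [171. 144. 202. 160.]
   mid [0.431 0.319 0.024] zmax 0.024
keycap_tin 0.97 [293. 362. 335. 403.]
   mid [ 0.421 -0.324  0.007] zmax 0.019
keycap_tin 0.21 [171. 146. 198. 160.]
```

View pics/scene0.png

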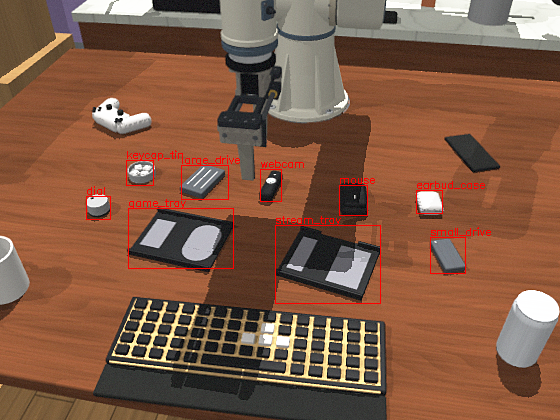

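View pics/side0.png

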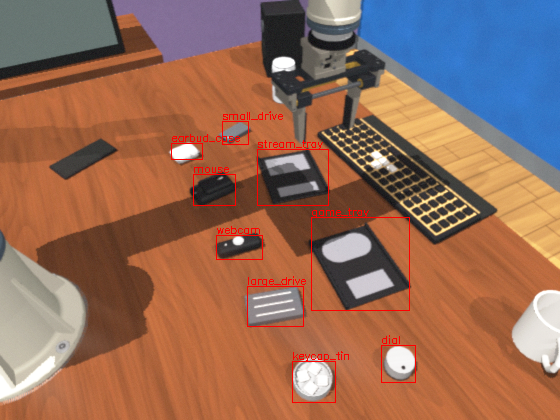

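```bash
cat > fit.py <<'E'
from h import *
def fit(P,c,half,z0,z1):
    """min-area rect in xy of points near c with z0<z<z1"""
    a=P.reshape(-1,3);m=(np.abs(a[:,0]-c[0])<half)&(np.abs(a[:,1]-c[1])<half)&(a[:,2]>z0)&(a[:,2]<z1)
    a=a[m]
    if len(a)<20:return None
    rc=cv2.minAreaRect(a[:,:2].astype(np.float32)*1000)
    (cx,cy),(w,h),an=rc
    if w<h:w,h,an=h,w,an+90
    return len(a),np.round([cx,cy,w,h,(an+90)%180-90],1),np.round(np.nanmedian(a[:,2])*1000,1)
E
python3 - <<'E'
from fit import *
O=dict(mouse=(.455,.155,.075,.008,.04),small_drive=(.575,.352,.07,.009,.02),large_drive=(.43,-.17,.075,.011,.02),webcam=(.43,-.02,.07,.015,.04),dial=(.56,-.36,.05,.022,.035),earbud=(.432,.322,.05,.015,.04),tin=(.425,-.322,.05,.01,.03),game=(.62,-.16,.13,.008,.02),stream=(.635,.13,.12,.008,.02))
C=[cloud(cam(c)) for c in("scene","side")]
for n,(x,y,h,a,b) in O.items():
    for P in C+[np.concatenate([q.reshape(-1,3) for q in C])]: print(n,fit(P,(x,y),h,a,b))
E
```

```text
mouse (843, array([445.3, 170.6,  99. ,  58.4,   6.7]), np.float64(30.7))
mouse (911, array([442.6, 167.9,  97.4,  58.6,   6. ]), np.float64(27.4))
mouse (1754, array([444.5, 169.1, 101.4,  60.5,   6. ]), np.float64(29.2))
small_drive (636, array([579.9, 359.1,  83.4,  44. ,  20. ]), np.float64(11.6))
small_drive (280, array([578.1, 359.1,  81.1,  46.9,  17. ]), np.float64(11.7))
small_drive (916, array([579.1, 359.4,  83.1,  46.9,  17. ]), np.float64(11.6))
large_drive (730, array([ 429.6, -170.3,  105.1,   62.5,  -16.8]), np.float64(15.1))
large_drive (1604, array([ 428.3, -170.8,  100.2,   61.2,  -16. ]), np.float64(14.9))
large_drive (2334, array([ 429.6, -170.4,  104.9,   62.7,  -16.5]), np.float64(15.0))
webcam (363, array([429.3, -12. ,  96.3,  29.4,  -8. ]), np.float64(24.0))
webcam (575, array([428. , -14.6,  91.9,  31.7,  -9.9]), np.float64(23.9))
webcam (938, array([429. , -13.9,  96.3,  33.2,  -7.9]), np.float64(23.9))
dial (260, array([ 560.3, -364.4,   46. ,   45.4,   71.8]), np.float64(27.0))
dial (626, array([ 557. , -364.3,   44.6,   44.6,  -76.3]), np.float64(26.8))
[... 295 characters left out ...]
4(21.8))
tin (364, array([ 422.2, -317.9,   63.8,   63.5,  -13.6]), np.float64(15.7))
tin (762, array([ 421. , -319.8,   61.6,   59.3,   55.3]), np.float64(16.2))
tin (1126, array([ 421.4, -318.5,   64.2,   63.8,   84. ]), np.float64(16.0))
game (627, array([ 619.4, -158.8,  171.6,  141.8,   83.6]), np.float64(11.4))
game (578, array([ 618.2, -159.5,  170.1,  137.4,   83.6]), np.float64(11.9))
game (1205, array([ 619.4, -158.8,  171.6,  141.8,   83.6]), np.float64(11.6))
stream (561, array([632.4, 138.6, 165.1, 140.4,  77.7]), np.float64(11.6))
stream (239, array([631.5, 138. , 166.2, 136.6,  77.4]), np.float64(11.8))
stream (800, array([632.4, 138.1, 166.5, 140.2,  77.5]), np.float64(11.7))
```

Both pictures show every item boxed correctly. In the scene view the gaming tray is at about (180,240) and the streaming tray at (328,264). The mouse is at (353,201) with its long axis near x. I'll move above the mouse with the fingers turned to close across y, then look with the wrist camera.

>>> step_arm --moves '[0.94, -1, 0, 0, 0, 0, 1, 0.94, -1, 0, 0, 0, 0, 1, 0.94, -1, 0, 0, 0, 0, 1, 0.94, -1, 0, 0, 0, 0, 1, 0.94, -1, 0, 0, 0, 0, 1, 0.94, -1, 0, 0, 0, 0, 1, 0.94, -1, 0, 0, 0, 0, 1, 0.94, -1, 0, 0, 0, 0, 1, 0.94, -1, 0, 0, 0, 0, 1]'

```text
time_s: 2.0
ee_pos: [0.4442, 0.1699, 0.1775]
tcp_rot: [0.707, 0.707, 0.0, 0.0]
force: [0.1, 0.5, -0.7]
opening: 0.092
grip_force: 0.0
```

>>> step_arm --moves '[0, 0, 0, 0, 0, 0.98, 1, 0, 0, 0, 0, 0, 0.98, 1, 0, 0, 0, 0, 0, 0.98, 1, 0, 0, 0, 0, 0, 0.98, 1, 0, 0, 0, 0, 0, 0.98, 1, 0, 0, 0, 0, 0, 0.98, 1, 0, 0, 0, 0, 0, 0.98, 1, 0, 0, 0, 0, 0, 0.98, 1, 0, 0, 0, 0, 0, 0.98, 1, 0, 0, 0, 0, 0, 0.98, 1, 0, 0, 0, 0, 0, 0.98, 1, 0, 0, 0, 0, 0, 0.98, 1]'

```text
time_s: 3.2
ee_pos: [0.445, 0.1692, 0.1775]
tcp_rot: [0.981, 0.194, 0.0, -0.0]
force: [0.7, 0.1, -0.3]
opening: 0.0917
grip_force: 0.0
```

>>> step_arm --moves '[0, 0, 0, 0, 0, 0.98, 1, 0, 0, 0, 0, 0, 0.98, 1, 0, 0, 0, 0, 0, 0.98, 1, 0, 0, 0, 0, 0, 0, 1, 0, 0, 0, 0, 0, 0, 1]'

```text
time_s: 3.7
ee_pos: [0.445, 0.1692, 0.1775]
tcp_rot: [0.999, 0.052, 0.0, -0.0]
force: [-0.5, 0.1, -0.1]
opening: 0.0918
grip_force: 0.0
```

```bash
cat >> fit.py <<'E'
def tool():
    s=r.sense();M=Ro.from_quat(s["tcp_rot"]).as_matrix()
    return np.array(s["ee_pos"]),M,s
def go(x,y,z,yaw):
    """mm, deg -> total turn (units) then total shift (units) after the turn"""
    p,M,s=tool();cur=np.degrees(np.arctan2(M[1,0],M[0,0]))
    d=(cur-yaw+180)%360-180
    a=np.radians(yaw);X=np.array([np.cos(a),np.sin(a)]);Y=np.array([np.sin(a),-np.cos(a)])
    D=np.array([x,y])/1000-p[:2]
    e=D@M[:2,:2]
    print("tcp",(p*1e3).round(1),"yaw",cur.round(1),"tilt",M[2,:2].round(3),"turn u",round(np.radians(d)/.1,2),"shift u after turn",np.round([D@X/.02,D@Y/.02],2),"(before turn",(e/.02).round(2),") down u",round((p[2]-z/1000)/.02,2))
E
python3 - <<'E'
from fit import *
go(444,169,3,6)
p=cam("wrist");P=cloud(p);print(p["T"].round(3))
print("joints",np.round(r.sense()["joint_positions"],2))
save(p,"w1",{n:d[0]["rect"] for n in("mouse","stream_tray","webcam") if (d:=r.look_for(n,p))})
for z in (.006,.01,.02): print(fit(P,(.444,.169),.075,z,.04))
E
```

```text
tcp [445.  169.2 177.5] yaw 5.9 tilt [ 0. -0.] turn u -0.01 shift u after turn [-0.05  0.01] (before turn [-0.05  0.01] ) down u 8.72
[[ 0.103 -0.951 -0.291  0.528]
 [-0.995 -0.099 -0.031  0.177]
 [ 0.001  0.293 -0.956  0.385]
 [ 0.     0.     0.     1.   ]]
joints [ 0.36  0.12  1.94 -0.    1.08  1.83]
(3901, array([444.7, 169.6,  96. ,  58. ,   7.2]), np.float64(33.5))
(3894, array([444.7, 169.6,  96. ,  58. ,   7.2]), np.float64(33.5))
(3489, array([444.1, 169.4,  93. ,  53.5,   6. ]), np.float64(33.9))
```

View pics/w1.png

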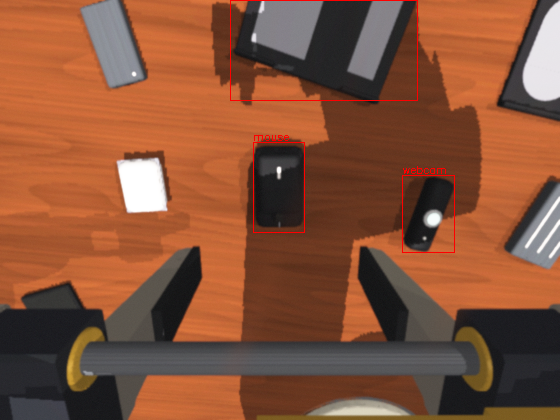

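The wrist picture shows the mouse at (279,187), squarely between the fingers. Yaw measures about 6.5° and the top about 34–35 mm. I'll descend and grip.

>>> step_arm --moves '[0, 0, 1, 0, 0, -0.1, 1, 0, 0, 1, 0, 0, 0, 1, 0, 0, 1, 0, 0, 0, 1, 0, 0, 1, 0, 0, 0, 1, 0, 0, 1, 0, 0, 0, 1, 0, 0, 1, 0, 0, 0, 1, 0, 0, 1, 0, 0, 0, 1, 0, 0, 1, 0, 0, 0, 1, 0, 0, 0.5, 0, 0, 0, 1, 0, 0, 0.2, 0, 0, 0, 1, 0, 0, 0, 0, 0, 0, 1]'

```text
time_s: 5.0
ee_pos: [0.445, 0.1692, 0.0033]
tcp_rot: [0.998, 0.056, -0.0, 0.0]
force: [-0.4, -0.1, 0.5]
opening: 0.092
grip_force: 0.0
```

>>> step_arm --moves '[0, 0, 0, 0, 0, 0, 0, 0, 0, 0, 0, 0, 0, 0, 0, 0, 0, 0, 0, 0, 0, 0, 0, 0, 0, 0, 0, 0, 0, 0, 0, 0, 0, 0, 0, 0, 0, 0, 0, 0, 0, 0, 0, 0, 0, 0, 0, 0, 0]'

```text
time_s: 5.7
ee_pos: [0.445, 0.1692, 0.0034]
tcp_rot: [0.998, 0.055, 0.0, -0.0]
force: [0.3, 0.3, -0.2]
opening: 0.0379
grip_force: 0.0
```

>>> step_arm --moves '[0, 0, 0, 0, 0, 0, 0, 0, 0, -0.5, 0, 0, 0, 0, 0, 0, -1, 0, 0, 0, 0, 0, 0, -1, 0, 0, 0, 0, 0, 0, -1, 0, 0, 0, 0, 0, 0, -1, 0, 0, 0, 0, 0, 0, -1, 0, 0, 0, 0, 0, 0, 0, 0, 0, 0, 0]'

```text
time_s: 6.5
ee_pos: [0.4468, 0.1699, 0.1162]
tcp_rot: [0.998, 0.055, 0.002, -0.001]
force: [-0.5, 0.1, -0.8]
opening: 0.0007
grip_force: 0.0
```

```bash
python3 - <<'E'
from fit import *
p,M,s=tool();print(p,s["opening"],s["grip_force"],s["force"])
# target: refined tray pose from scene/side: fused
g=(618.8,-159.1,-6.4)
a=np.radians(g[2])
o=np.array(g[:2])+np.array([[np.cos(a),-np.sin(a)],[np.sin(a),np.cos(a)]])@[0,44]
print(o);go(o[0],o[1],110,-6.4)
q=cam("wrist");P=cloud(q)
print(fit(P,p[:2],.07,p[2]+.003,p[2]+.04))
E
```

```text
[0.44679405 0.16987572 0.11624522] 0.0006914087240164747 0.0 [-0.48836537  0.06220648 -0.80718364]
[ 623.70463302 -115.37421156]
tcp [446.8 169.9 116.2] yaw 6.3 tilt [ 0.005 -0.001] turn u 2.22 shift u after turn [10.38 13.19] (before turn [ 7.21 15.15] ) down u 0.31
(74, array([456.7, 169.5,  20.5,   1.8, -84. ]), np.float64(154.9))
```

```bash
python3 - <<'E'
from fit import *
q=cam("wrist");save(q,"w2");P=cloud(q)
a=P[np.isfinite(P[...,2])];
for n in("scene","side"):
    c=cam(n);C=cloud(c);print(fit(C,(.445,.17),.085,.008,.05),[ (d["conf"],d["rect"]) for d in r.look_for("mouse",c)[:1]])
print(fit(P,(.445,.17),.085,.008,.05))
E
```

```text
(846, array([445.7, 170.5,  99.7,  58.2,   6.8]), np.float64(30.4)) [(0.61, [338.4, 182.6, 368.5, 214.3])]
(909, array([441.8, 167.9,  96.9,  59. ,   5.9]), np.float64(27.8)) [(0.89, [192.2, 171.1, 237.0, 203.6])]
(5369, array([445.3, 169.4,  95.2,  58. ,   6.3]), np.float64(33.7))
```

View pics/w2.png

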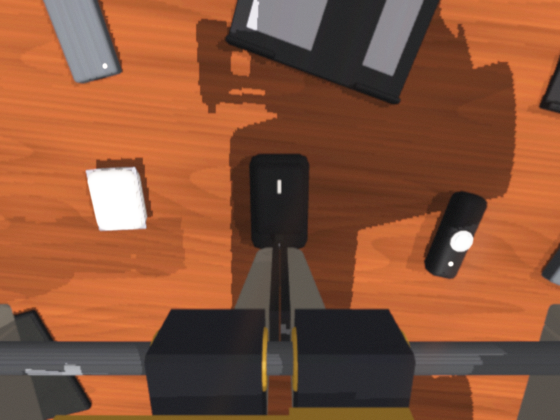

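The picture shows the mouse unmoved at (279,200) and the shut fingers behind it at (281,240), so they closed on nothing. I'll check where the fingertips really are.

```bash
python3 - <<'E'
from fit import *
p,M,s=tool();print(p.round(4))
q=cam("wrist");P=cloud(q)
for v in range(225,330,8): print(v,[(P[v,u]*1e3).round(0).tolist() for u in (274,281,288)])
for off in (0,-.0187): 
    X=p+M[:,2]*off; c=np.linalg.inv(q["T"])@np.r_[X,1]; print(off,cv2.projectPoints(c[None,:3],np.zeros(3),np.zeros(3),q["mtx"],q["D"])[0].ravel())
for n in("scene","side"):
    c=cam(n);C=cloud(c);a=C.reshape(-1,3);m=(abs(a[:,0]-p[0])<.05)&(abs(a[:,1]-p[1])<.05)&(a[:,2]>.06)&(a[:,2]<.2)
    b=a[m];print(n,b.min(0).round(3),b[b[:,2]<.14].mean(0).round(3),len(b))
    X=np.linalg.inv(c["T"])@np.r_[p,1];print(cv2.projectPoints(X[None,:3],np.zeros(3),np.zeros(3),c["mtx"],c["D"])[0].ravel())
    save(c,n+"1")
E
```

```text
[0.4443 0.1689 0.1125]
225 [[426.0, 171.0, 34.0], [427.0, 165.0, 35.0], [427.0, 158.0, 35.0]]
233 [[414.0, 170.0, 24.0], [416.0, 164.0, 29.0], [415.0, 157.0, 24.0]]
241 [[405.0, 169.0, 24.0], [408.0, 163.0, 28.0], [407.0, 155.0, 24.0]]
249 [[454.0, 173.0, 155.0], [455.0, 169.0, 154.0], [455.0, 165.0, 154.0]]
257 [[454.0, 172.0, 164.0], [455.0, 169.0, 164.0], [455.0, 165.0, 164.0]]
265 [[454.0, 172.0, 174.0], [455.0, 169.0, 174.0], [455.0, 165.0, 173.0]]
273 [[455.0, 172.0, 183.0], [454.0, 169.0, 182.0], [456.0, 166.0, 183.0]]
281 [[455.0, 172.0, 190.0], [456.0, 169.0, 191.0], [455.0, 166.0, 189.0]]
289 [[455.0, 172.0, 198.0], [454.0, 169.0, 196.0], [455.0, 166.0, 197.0]]
297 [[454.0, 172.0, 203.0], [454.0, 169.0, 202.0], [455.0, 166.0, 203.0]]
305 [[454.0, 172.0, 209.0], [455.0, 169.0, 209.0], [456.0, 166.0, 210.0]]
313 [[454.0, 172.0, 213.0], [453.0, 169.0, 212.0], [453.0, 166.0, 212.0]]
321 [[450.0, 171.0, 213.0], [450.0, 169.0, 213.0], [450.0, 166.0, 212.0]]
329 [[446.0, 171.0, 212.0], [446.0, 168.0, 212.0], [446.0, 165.0, 212.0]]
0 [278.62226965 238.20699614]
-0.0187 [278.5783393  249.16299753]
scene [0.448 0.154 0.149] [nan nan nan] 347
[356.42201827 159.88810151]
side [0.432 0.151 0.149] [nan nan nan] 227
[208.10249497 154.56860833]<stdin>:9: RuntimeWarning: Mean of empty slice.
  ret = um.true_divide(
```

View pics/side1.png

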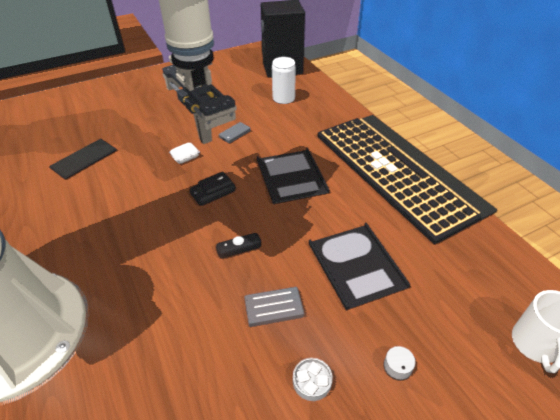

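All three cameras put the fingertips about 36 mm above the reported TCP, at z 0.149 against 0.1125. So at reported z 0.003 the fingers closed above the mouse. I'll open them and measure the tip offset before descending.

>>> step_arm --moves '[0, 0, 0, 0, 0, 0, 1, 0, 0, 0, 0, 0, 0, 1, 0, 0, 0, 0, 0, 0, 1, 0, 0, 0, 0, 0, 0, 1, 0, 0, 0, 0, 0, 0, 1, 0, 0, 0, 0, 0, 0, 1, 0, 0, 0, 0, 0, 0, 1, 0, 0, 0, 0, 0, 0, 1, 0, 0, 0, 0, 0, 0, 1, 0, 0, 0, 0, 0, 0, 1, 0, 0, 0, 0, 0, 0, 1, 0, 0, 0, 0, 0, 0, 1]'

```text
time_s: 8.15
ee_pos: [0.445, 0.1692, 0.1134]
tcp_rot: [0.998, 0.055, -0.0, -0.0]
force: [0.7, 0.3, 0.7]
opening: 0.0916
grip_force: 0.0
```

```bash
cat >> fit.py <<'E'
def tips(names=("wrist","scene","side")):
    """finger points in tool frame (mm): z of tips, y and x extents near tip"""
    for n in names:
        p,M,s=tool();c=cam(n);a=cloud(c).reshape(-1,3);a=a[np.isfinite(a[:,2])]
        t=(a-p)@M*1e3; t=t[(abs(t[:,0])<16)&(abs(t[:,1])<72)&(t[:,2]>-95)&(a[:,2]>.06)]
        for sg in(-1,1):
            b=t[t[:,1]*sg>0]
            if len(b)<10: continue
            zt=np.percentile(b[:,2],99);e=b[b[:,2]>zt-15]
            print(n,sg,"tip z",zt.round(1),"y",np.percentile(e[:,1],[2,98]).round(1),"x",np.percentile(e[:,0],[2,98]).round(1))
E
python3 - <<'E'
from fit import *
print(tool()[0],tool()[2]["opening"]);tips()
E
```

```text
[0.44500246 0.1692052  0.11337972] 0.09156375670747514
wrist -1 tip z -38.2 y [-57.2 -45. ] x [-8.8 10.7]
wrist 1 tip z -38.4 y [46.1 58.3] x [-8.9 10.8]
scene -1 tip z -36.8 y [-58.9 -46.3] x [-7.  11.8]
scene 1 tip z -37.1 y [46.  58.4] x [ 6.2 11.9]
side -1 tip z -36.3 y [-57.2 -44.7] x [-10.7   9.6]
side 1 tip z -36.5 y [45.5 61.4] x [-10.2   8.1]
```

>>> step_arm --moves '[0, 0, 1, 0, 0, 0, 1, 0, 0, 1, 0, 0, 0, 1, 0, 0, 1, 0, 0, 0, 1, 0, 0, 1, 0, 0, 0, 1, 0, 0, 1, 0, 0, 0, 1, 0, 0, 1, 0, 0, 0, 1, 0, 0, 0.6, 0, 0, 0, 1, 0, 0, 0.4, 0, 0, 0, 1, 0, 0, 0.2, 0, 0, 0, 1, 0, 0, 0, 0, 0, 0, 1]'

```text
time_s: 9.3
ee_pos: [0.4451, 0.1692, -0.0307]
tcp_rot: [0.998, 0.055, -0.0, 0.0]
force: [-0.2, -0.4, -0.0]
opening: 0.0919
grip_force: 0.0
```

>>> step_arm --moves '[0, 0, 0, 0, 0, 0, 0, 0, 0, 0, 0, 0, 0, 0, 0, 0, 0, 0, 0, 0, 0, 0, 0, 0, 0, 0, 0, 0, 0, 0, 0, 0, 0, 0, 0, 0, 0, 0, 0, 0, 0, 0]'

```text
time_s: 9.9
ee_pos: [0.4452, 0.1693, -0.0304]
tcp_rot: [0.998, 0.055, 0.0, -0.0]
force: [-1.0, 0.1, 4.8]
opening: 0.0575
grip_force: 30.0
```

Gripped at 57.5 mm with 30 N. Now I'll lift, turn and carry it, stopping short of the tray to measure the oval with the wrist camera.

>>> step_arm --moves '[0, 0, -0.3, 0, 0, 0, 0, 0, 0, -0.7, 0, 0, 0, 0, 0, 0, -1, 0, 0, 0, 0, 0, 0, -1, 0, 0, 0, 0, 0, 0, -1, 0, 0, 0, 0, 0, 0, 0, 0, 0, 0.73, 0, 0, 0, 0, 0, 0, 0.73, 0, 0, 0, 0, 0, 0, 0.74, 0, 0, 0, 0, 0, 0, 0, 0]'

```text
time_s: 10.8
ee_pos: [0.4448, 0.1691, 0.0496]
tcp_rot: [0.998, -0.055, -0.0, 0.0]
force: [0.2, -0.2, -1.3]
opening: 0.0575
grip_force: 30.0
```

>>> step_arm --moves '[0.75, 0.94, 0, 0, 0, 0, 0, 0.75, 0.94, 0, 0, 0, 0, 0, 0.75, 0.94, 0, 0, 0, 0, 0, 0.75, 0.94, 0, 0, 0, 0, 0, 0.75, 0.94, 0, 0, 0, 0, 0, 0.75, 0.94, 0, 0, 0, 0, 0, 0.75, 0.94, 0, 0, 0, 0, 0, 0.75, 0.94, 0, 0, 0, 0, 0, 0.75, 0.94, 0, 0, 0, 0, 0, 0, 0, 0, 0, 0, 0, 0]'

```text
time_s: 11.8
ee_pos: [0.5623, -0.0157, 0.0495]
tcp_rot: [0.999, -0.054, 0.001, 0.0]
force: [-0.3, 0.8, 0.1]
opening: 0.058
grip_force: 30.0
```

```bash
cat >> fit.py <<'E'
def outlines(c,ctr,half=.11):
    """bright grey inlays on tray floor -> minAreaRect/moment fits in mm, world"""
    P=cloud(c);g=c["color"].astype(int);mx,mn=g.max(2),g.min(2)
    m=(mx-mn<30)&(mx>75)&(abs(P[...,0]-ctr[0])<half)&(abs(P[...,1]-ctr[1])<half)&(P[...,2]<.0095)&(P[...,2]>.001)
    m=cv2.morphologyEx(m.astype(np.uint8),cv2.MORPH_CLOSE,np.ones((5,5)))
    n,l,st,_=cv2.connectedComponentsWithStats(m)
    for i in range(1,n):
        if st[i,4]<300: continue
        a=P[l==i];a=a[np.isfinite(a[:,0])]
        (cx,cy),(w,h),an=cv2.minAreaRect(a[:,:2].astype(np.float32)*1e3)
        if w<h:w,h,an=h,w,an+90
        print("  inlay",st[i,:4],"c",np.round([cx,cy],1),"size",np.round([w,h],1),"yaw",round((an+90)%180-90,1),"z",(np.median(a[:,2])*1e3).round(1),"mean",(a[:,:2].mean(0)*1e3).round(1))
E
python3 - <<'E'
from fit import *
p,M,s=tool();print(p,s["opening"],s["grip_force"])
c=cam("wrist");save(c,"w3");outlines(c,(.619,-.159));P=cloud(c)
print("held",fit(P,p[:2],.06,p[2]+.03,p[2]+.08))
print("tray lips",fit(P,(.619,-.159),.12,.009,.02))
for n in("scene","side"):
    c=cam(n);print(n);outlines(c,(.619,-.159));outlines(c,(.632,.138))
go(623.7,-115.4,0,-6.4)
E
```

```text
[ 0.56233897 -0.01568076  0.04954562] 0.057987228604836925 29.999516308307648
  inlay [358  41 202 164] c [ 619.1 -160.1] size [152.8 119.9] yaw 83.6 z 6.4 mean [ 623.2 -159.3]
held (18892, array([564.5, -16.2,  91.3,  88.7,  -6.8]), np.float64(114.0))
tray lips (3988, array([ 619. , -158.7,  171.1,  136.1,   83.5]), np.float64(13.6))
scene
  inlay [137 219  40  29] c [ 611.3 -215.7] size [85.7 57.1] yaw -6.1 z 5.5 mean [ 613.7 -211.3]
  inlay [182 225  39  36] c [ 623.1 -115.7] size [108.2  63.4] yaw -6.6 z 5.5 mean [ 624.6 -115.3]
  inlay [286 237  31  35] c [620.9  84.8] size [96.6 30.8] yaw -12.1 z 5.5 mean [622.   84.8]
  inlay [325 246  47  44] c [639.1 176.7] size [105.5  60.9] yaw -12.2 z 5.5 mean [642.1 176.6]
side
  inlay [321 233  51  30] c [ 623.8 -113.7] size [107.8  67.4] yaw -6.7 z 5.4 mean [ 622. -115.]
  inlay [345 268  50  31] c [ 612.6 -208.7] size [84.7 48.3] yaw -6.8 z 5.4 mean [ 612.1 -209.1]
tcp [560.  -13.4  49.1] yaw -6.2 tilt [-0.001 -0.   ] turn u 0.03 shift u after turn [3.74 4.71] (before turn [3.72 4.72] ) down u 2.46
```

View pics/w3.png

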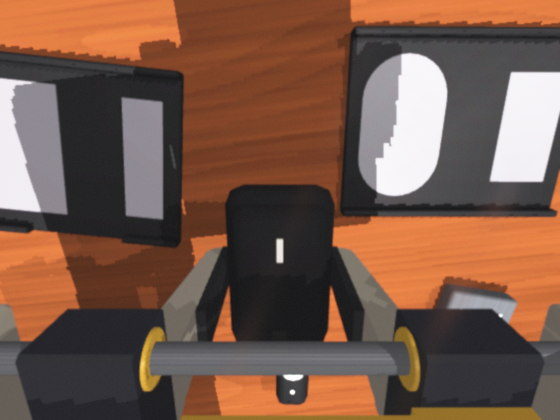

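The picture shows the mouse firmly held at (279,260), the oval at (403,125) and the drive outline at (528,127). The lip fit gives a tray centre of (619.0,-158.7) and yaw -6.5°. I'll place the mouse.

>>> step_arm --moves '[0.75, 0.94, 0, 0, 0, 0.04, 0, 0.75, 0.94, 0, 0, 0, 0, 0, 0.75, 0.94, 0, 0, 0, 0, 0, 0.75, 0.94, 0, 0, 0, 0, 0, 0.74, 0.94, 0, 0, 0, 0, 0, 0, 0, 1, 0, 0, 0, 0, 0, 0, 1, 0, 0, 0, 0, 0, 0, 1, 0, 0, 0, 0, 0, 0, 0.3, 0, 0, 0, 0, 0, 0, 0.2, 0, 0, 0, 0, 0, 0, 0, 0, 0, 0, 0, 0, 0, 0, 0, 0, 0, 0]'

```text
time_s: 13.15
ee_pos: [0.6251, -0.1154, -0.0197]
tcp_rot: [0.998, -0.056, 0.001, 0.0]
force: [-0.8, -0.2, -1.1]
opening: 0.0576
grip_force: 30.0
```

```bash
python3 - <<'E'
from fit import *
go(623.7,-115.1,-24.4,-6.5); print(tool()[2]["force"])
E
```

```text
tcp [ 625.1 -115.4  -19.7] yaw -6.5 tilt [0.001 0.   ] turn u 0.01 shift u after turn [-0.07 -0.  ] (before turn [-0.07 -0.  ] ) down u 0.23
[-0.80625428 -0.19025368 -1.12643665]
```

>>> step_arm --moves '[-0.06, 0, 0.1, 0, 0, 0, 0, 0, 0, 0.08, 0, 0, 0, 0, 0, 0, 0.04, 0, 0, 0, 0, 0, 0, 0, 0, 0, 0, 0]'

```text
time_s: 13.55
ee_pos: [0.6235, -0.1154, -0.0243]
tcp_rot: [0.998, -0.057, 0.0, -0.0]
force: [-2.3, 0.3, 5.3]
opening: 0.0576
grip_force: 30.0
```

>>> step_arm --moves '[0, 0, 0, 0, 0, 0, 0.85, 0, 0, 0, 0, 0, 0, 0.85, 0, 0, 0, 0, 0, 0, 0.85, 0, 0, 0, 0, 0, 0, 0.85, 0, 0, 0, 0, 0, 0, 0.85, 0, 0, -0.5, 0, 0, 0, 0.85, 0, 0, -1, 0, 0, 0, 0.85, 0, 0, -1, 0, 0, 0, 0.85, 0, 0, -1, 0, 0, 0, 0.85, 0, 0, -1, 0, 0, 0, 1, 0, 0, -1, 0, 0, 0, 1, 0, 0, 0, 0, 0, 0, 1]'

```text
time_s: 14.75
ee_pos: [0.6255, -0.1158, 0.0885]
tcp_rot: [0.998, -0.057, 0.003, 0.0]
force: [-0.4, -0.1, -0.1]
opening: 0.0919
grip_force: 0.0
```

```bash
python3 - <<'E'
from fit import *
p,M,s=tool();print(p,s["opening"])
c=cam("wrist");P=cloud(c);print("mouse",fit(P,(.6237,-.1151),.057,.0165,.045))
print("lips",fit(P,(.619,-.159),.12,.009,.0155))
go(579.1,359.3,-32,18)
E
```

```text
[ 0.62551953 -0.11579555  0.08848971] 0.0918544908862699
mouse (6583, array([ 623.7, -116. ,   94.8,   58.1,   -6.4]), np.float64(39.7))
lips (2266, array([ 619.3, -159.7,  171.3,  135.4,   83.5]), np.float64(13.4))
tcp [ 624.5 -115.6   86.7] yaw -6.5 tilt [0.003 0.   ] turn u -4.27 shift u after turn [  5.18 -23.28] (before turn [ -4.94 -23.34] ) down u 5.94
```

Relative to the tray, the mouse is within 1 mm and 0.1° of its outline. Next is the small drive.

>>> step_arm --moves '[0, 0, 0, 0, 0, -0.86, 1, 0, 0, 0, 0, 0, -0.86, 1, 0, 0, 0, 0, 0, -0.85, 1, 0, 0, 0, 0, 0, -0.85, 1, 0, 0, 0, 0, 0, -0.85, 1, 0.22, -0.97, 0, 0, 0, 0, 1, 0.22, -0.97, 0, 0, 0, 0, 1, 0.22, -0.97, 0, 0, 0, 0, 1, 0.22, -0.97, 0, 0, 0, 0, 1, 0.22, -0.97, 0, 0, 0, 0, 1, 0.22, -0.97, 0, 0, 0, 0, 1, 0.22, -0.97, 0, 0, 0, 0, 1]'

```text
time_s: 16.0
ee_pos: [0.6098, 0.0241, 0.0838]
tcp_rot: [0.988, 0.156, -0.001, -0.0]
force: [-0.6, 0.4, -0.5]
opening: 0.0917
grip_force: 0.0
```

>>> step_arm --moves '[0.22, -0.97, 0, 0, 0, 0, 1, 0.22, -0.97, 0, 0, 0, 0, 1, 0.22, -0.97, 0, 0, 0, 0, 1, 0.22, -0.97, 0, 0, 0, 0, 1, 0.22, -0.97, 0, 0, 0, 0, 1, 0.22, -0.97, 0, 0, 0, 0, 1, 0.22, -0.97, 0, 0, 0, 0, 1, 0.22, -0.97, 0, 0, 0, 0, 1, 0.22, -0.97, 0, 0, 0, 0, 1, 0.22, -0.97, 0, 0, 0, 0, 1, 0.22, -0.97, 0, 0, 0, 0, 1, 0.22, -0.97, 0, 0, 0, 0, 1]'

```text
time_s: 17.2
ee_pos: [0.5882, 0.2616, 0.0838]
tcp_rot: [0.988, 0.156, -0.001, 0.0]
force: [0.4, -0.7, 0.2]
opening: 0.0917
grip_force: 0.0
```

>>> step_arm --moves '[0.22, -0.97, 0, 0, 0, 0, 1, 0.22, -0.97, 0, 0, 0, 0, 1, 0.2, -0.97, 0, 0, 0, 0, 1, 0.2, -0.97, 0, 0, 0, 0, 1, 0.1, -0.97, 0, 0, 0, 0, 1, 0, 0, 0, 0, 0, 0, 1, 0, 0, 0, 0, 0, 0, 1]'

```text
time_s: 17.9
ee_pos: [0.5767, 0.3595, 0.0848]
tcp_rot: [0.988, 0.157, -0.0, 0.0]
force: [0.2, -0.3, 0.0]
opening: 0.092
grip_force: 0.0
```

```bash
python3 - <<'E'
from fit import *
c=cam("wrist");P=cloud(c)
for z in(.006,.009,.011): print("drive",fit(P,(.579,.359),.07,z,.03))
go(579.1,359.3,-32,18)
save(c,"w4")
print([ (d["conf"],d["rect"]) for d in r.look_for("small_drive",c)[:1]])
E
```

```text
drive (3848, array([579.5, 359.4,  80.1,  41.9,  19.8]), np.float64(12.7))
drive (3824, array([579.4, 359.4,  80. ,  41.9,  19.8]), np.float64(12.7))
drive (3719, array([579.6, 359.7,  79.1,  40.9,  19.2]), np.float64(12.8))
tcp [576.8 358.9  84.9] yaw 18.0 tilt [-0.  0.] turn u 0.0 shift u after turn [0.11 0.02] (before turn [0.11 0.02] ) down u 5.84
[(0.65, [255.3, 158.8, 305.6, 245.1])]
```

Wrist fit: drive 80.1 × 41.9 mm, yaw 19.6°, top 12.7 mm, with the detector box around (280,202) agreeing. I'll descend and grip.

>>> step_arm --moves '[0.14, 0, 1, 0, 0, -0.28, 1, 0, 0, 1, 0, 0, 0, 1, 0, 0, 1, 0, 0, 0, 1, 0, 0, 1, 0, 0, 0, 1, 0, 0, 1, 0, 0, 0, 1, 0, 0, 0.6, 0, 0, 0, 1, 0, 0, 0.3, 0, 0, 0, 1, 0, 0, 0, 0, 0, 0, 1]'

```text
time_s: 18.8
ee_pos: [0.5795, 0.3594, -0.0335]
tcp_rot: [0.985, 0.17, -0.0, 0.0]
force: [0.6, 0.3, 0.2]
opening: 0.0916
grip_force: 0.0
```

>>> step_arm --moves '[0, 0, 0, 0, 0, 0, 0, 0, 0, 0, 0, 0, 0, 0, 0, 0, 0, 0, 0, 0, 0, 0, 0, 0, 0, 0, 0, 0, 0, 0, 0, 0, 0, 0, 0, 0, 0, 0, 0, 0, 0, 0, 0, 0, 0, 0, 0, 0, 0, 0, 0, 0, 0, 0, 0, 0]'

```text
time_s: 19.6
ee_pos: [0.5797, 0.36, -0.033]
tcp_rot: [0.985, 0.17, -0.0, -0.0]
force: [-0.3, -0.5, 1.3]
opening: 0.0417
grip_force: 30.0
```

>>> step_arm --moves '[0, 0, -0.3, 0, 0, 0, 0, 0, 0, -0.5, 0, 0, 0, 0, 0, 0, -1, 0, 0, 0, 0, 0, 0, -1, 0, 0, 0.91, 0, 0, 0, -1, 0, 0, 0.91, 0, 0, 0, -1, 0, 0, 0.91, 0, 0, 0, 0, 0, 0, 0.91, 0, 0, 0, 0, 0, 0, 0.91, 0, 0, 0, 0, 0, 0, 0, 0, 0.17, 0.97, 0, 0, 0, 0, 0, 0.17, 0.97, 0, 0, 0, 0, 0]'

```text
time_s: 20.7
ee_pos: [0.5818, 0.3194, 0.063]
tcp_rot: [0.998, -0.055, -0.0, 0.0]
force: [-0.1, -0.5, -0.5]
opening: 0.0416
grip_force: 30.0
```

>>> step_arm --moves '[0.17, 0.97, 0, 0, 0, 0, 0, 0.17, 0.97, 0, 0, 0, 0, 0, 0.17, 0.97, 0, 0, 0, 0, 0, 0.17, 0.97, 0, 0, 0, 0, 0, 0.17, 0.97, 0, 0, 0, 0, 0, 0.17, 0.97, 0, 0, 0, 0, 0, 0.17, 0.97, 0, 0, 0, 0, 0, 0.17, 0.97, 0, 0, 0, 0, 0, 0.17, 0.97, 0, 0, 0, 0, 0, 0.17, 0.97, 0, 0, 0, 0, 0, 0.17, 0.97, 0, 0, 0, 0, 0, 0.17, 0.97, 0, 0, 0, 0, 0]'

```text
time_s: 21.9
ee_pos: [0.5962, 0.083, 0.063]
tcp_rot: [0.998, -0.057, 0.0, -0.0]
force: [0.1, -0.4, -0.9]
opening: 0.0416
grip_force: 30.0
```

>>> step_arm --moves '[0.17, 0.97, 0, 0, 0, 0, 0, 0.17, 0.97, 0, 0, 0, 0, 0, 0.17, 0.97, 0, 0, 0, 0, 0, 0.17, 0.97, 0, 0, 0, 0, 0, 0.17, 0.97, 0, 0, 0, 0, 0, 0.17, 0.97, 0, 0, 0, 0, 0, 0.17, 0.97, 0, 0, 0, 0, 0, 0.17, 0.97, 0, 0, 0, 0, 0, 0, 0, 0, 0, 0, 0, 0, 0, 0, 0, 0, 0, 0, 0]'

```text
time_s: 22.9
ee_pos: [0.6055, -0.0731, 0.0629]
tcp_rot: [0.998, -0.057, -0.0, -0.0]
force: [0.0, 0.6, -0.7]
opening: 0.0417
grip_force: 30.0
```

```bash
python3 - <<'E'
from fit import *
p,M,s=tool();print(s["opening"],s["grip_force"])
c=cam("wrist");P=cloud(c);save(c,"w5")
print("lips",fit(P,(.619,-.159),.12,.009,.0155))
print("mouse",fit(P,(.6237,-.1151),.057,.0165,.045))
print("stream lips",fit(P,(.632,.138),.12,.009,.02))
# held drive in tool frame
t=(P.reshape(-1,3)-p)@M*1e3;t=t[np.isfinite(t[:,0])];b=t[(abs(t[:,1])<19)&(t[:,2]>-50)&(t[:,2]<-25)&(abs(t[:,0])<60)]
print("held x",np.percentile(b[:,0],[1,99]).round(1),"z top",np.median(b[:,2]).round(1),len(b))
g=c["color"].astype(int);m=(g.max(2)-g.min(2)<30)&(g.max(2)>150);l=(P[...,2]<.009)&(P[...,2]>.002)&(abs(P[...,0]-.613)<.06)&(abs(P[...,1]+.21)<.045)
(cx,cy),wh,an=cv2.minAreaRect(P[m&l][:,:2].astype(np.float32)*1e3);print("inlay",cx,cy,wh,an)
go(613.2,-210.8,-27,-6.5)
E
```

```text
0.04165841909379802 29.999713897705078
lips (2776, array([ 619.3, -159.4,  171.1,  135.4,   83.4]), np.float64(13.5))
mouse (7102, array([ 623.2, -116. ,   95.5,   58.2,   -6.5]), np.float64(40.1))
stream lips (1395, array([625.2, 102.5, 135.9,  96.7, -11.8]), np.float64(13.3))
held x [-38.3  39.5] z top -45.8 8982
inlay 613.0433959960938 -211.3988800048828 (44.50587463378906, 81.5714340209961) 83.73530578613281
tcp [605.5 -72.5  62.9] yaw -6.5 tilt [-0. -0.] turn u -0.0 shift u after turn [1.17 6.83] (before turn [1.17 6.82] ) down u 4.5
```

View pics/w5.png

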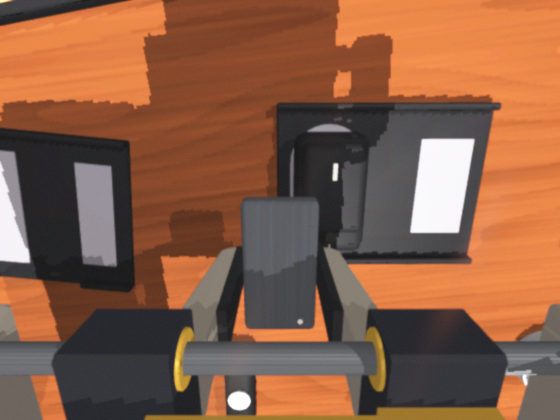

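The picture shows the drive held level at (280,262), the mouse on its oval at (330,190) and the target inlay at (441,186). I'll place it.

>>> step_arm --moves '[0.16, 0.98, 0, 0, 0, 0, 0, 0.16, 0.98, 0, 0, 0, 0, 0, 0.16, 0.98, 0, 0, 0, 0, 0, 0.16, 0.98, 0, 0, 0, 0, 0, 0.17, 0.98, 0, 0, 0, 0, 0, 0.17, 0.98, 0, 0, 0, 0, 0, 0.17, 0.97, 0.5, 0, 0, 0, 0, 0, 0, 1, 0, 0, 0, 0, 0, 0, 1, 0, 0, 0, 0, 0, 0, 1, 0, 0, 0, 0, 0, 0, 0.7, 0, 0, 0, 0, 0, 0, 0, 0, 0, 0, 0]'

```text
time_s: 24.15
ee_pos: [0.6114, -0.211, -0.0236]
tcp_rot: [0.998, -0.057, -0.002, -0.001]
force: [-1.0, 0.7, -0.5]
opening: 0.0417
grip_force: 30.0
```

>>> step_arm --moves '[0, 0, 0, 0, 0, 0, 0, 0, 0, 0, 0, 0, 0, 0]'

```text
time_s: 24.35
ee_pos: [0.614, -0.2116, -0.0201]
tcp_rot: [0.998, -0.057, 0.001, 0.0]
force: [-0.4, -0.5, -0.1]
opening: 0.0418
grip_force: 30.0
```

```bash
python3 - <<'E'
from fit import *
go(613.1,-211.0,-27,-6.5); print(tool()[2]["force"])
E
```

```text
tcp [ 614.  -211.6  -20.1] yaw -6.5 tilt [0.001 0.   ] turn u 0.0 shift u after turn [-0.05 -0.02] (before turn [-0.05 -0.02] ) down u 0.34
[-0.43656297 -0.49859715 -0.09564111]
```

>>> step_arm --moves '[-0.04, -0.02, 0.12, 0, 0, 0, 0, 0, 0, 0.1, 0, 0, 0, 0, 0, 0, 0.08, 0, 0, 0, 0, 0, 0, 0.04, 0, 0, 0, 0, 0, 0, 0, 0, 0, 0, 0]'

```text
time_s: 24.85
ee_pos: [0.6126, -0.2108, -0.027]
tcp_rot: [0.998, -0.057, 0.0, 0.0]
force: [-1.8, 1.6, 7.1]
opening: 0.0415
grip_force: 30.0
```

>>> step_arm --moves '[0, 0, 0, 0, 0, 0, 0.75, 0, 0, 0, 0, 0, 0, 0.75, 0, 0, 0, 0, 0, 0, 0.75, 0, 0, 0, 0, 0, 0, 0.75, 0, 0, -0.4, 0, 0, 0, 0.75, 0, 0, -1, 0, 0, 0, 0.75, 0, 0, -1, 0, 0, 0, 0.75, 0, 0, -1, 0, 0, 0, 0.75, 0, 0, -1, 0, 0, 0.85, 1, 0, 0, -1, 0, 0, 0.9, 1, 0, 0, -0.2, 0, 0, 0, 1, 0, 0, 0, 0, 0, 0, 1]'

```text
time_s: 26.05
ee_pos: [0.613, -0.2109, 0.085]
tcp_rot: [0.99, -0.142, 0.001, 0.0]
force: [0.0, 0.7, 0.2]
opening: 0.0918
grip_force: 0.0
```

```bash
python3 - <<'E'
from fit import *
c=cam("wrist");P=cloud(c)
print("lips",fit(P,(.619,-.159),.12,.009,.0152))
print("sd",fit(P,(.613,-.211),.05,.0165,.03));print("mouse",fit(P,(.6237,-.1151),.057,.02,.045))
go(429,-170.5,-33,-16.5)
E
```

```text
lips (2377, array([ 619.5, -159.8,  171.1,  135.9,   83.5]), np.float64(13.3))
sd (3867, array([ 612.4, -211.4,   79.4,   41.8,   -6.6]), np.float64(18.7))
mouse (5444, array([ 623.4, -117.6,   95. ,   56. ,   -6.7]), np.float64(39.8))
tcp [ 612.2 -210.7   84. ] yaw -16.4 tilt [-0.  0.] turn u 0.02 shift u after turn [-9.36  0.67] (before turn [-9.36  0.65] ) down u 5.85
```

>>> step_arm --moves '[-0.94, 0.07, 0, 0, 0, 0, 1, -0.94, 0.07, 0, 0, 0, 0, 1, -0.94, 0.07, 0, 0, 0, 0, 1, -0.94, 0.07, 0, 0, 0, 0, 1, -0.94, 0.07, 0, 0, 0, 0, 1, -0.94, 0.07, 0, 0, 0, 0, 1, -0.94, 0.07, 0, 0, 0, 0, 1, -0.94, 0.07, 0, 0, 0, 0, 1, -0.94, 0.07, 0, 0, 0, 0, 1, -0.91, 0.05, 0, 0, 0, 0, 1, 0, 0, 0, 0, 0, 0, 1, 0, 0, 0, 0, 0, 0, 1]'

```text
time_s: 27.3
ee_pos: [0.4291, -0.1706, 0.0838]
tcp_rot: [0.99, -0.143, -0.0, -0.0]
force: [0.8, -0.3, -0.2]
opening: 0.0916
grip_force: 0.0
```

```bash
python3 - <<'E'
from fit import *
c=cam("wrist");P=cloud(c)
for z in(.006,.01,.0125): print("ld",fit(P,(.429,-.1705),.075,z,.03))
print([ (d["conf"],d["rect"]) for d in r.look_for("large_drive",c)[:1]])
go(429,-170.5,-33,-16.5)
E
```

```text
ld (7074, array([ 429.5, -171.6,  100. ,   60.2,  -16.4]), np.float64(15.8))
ld (7057, array([ 429.5, -171.6,  100. ,   60.2,  -16.4]), np.float64(15.8))
ld (7027, array([ 429.4, -171.6,   99.9,   60. ,  -16.3]), np.float64(15.8))
[(0.96, [244.1, 152.9, 313.8, 260.1])]
tcp [ 429.9 -170.9   84.1] yaw -16.5 tilt [0.001 0.   ] turn u 0.0 shift u after turn [-0.05 -0.  ] (before turn [-0.05 -0.  ] ) down u 5.85
```

The small drive is placed to about 1 mm. The large drive measures 100 × 60 mm, yaw -16.4°, top 15.8 mm. I'll grip it.

>>> step_arm --moves '[-0.02, 0.03, 1, 0, 0, 0, 1, 0, 0, 1, 0, 0, 0, 1, 0, 0, 1, 0, 0, 0, 1, 0, 0, 1, 0, 0, 0, 1, 0, 0, 1, 0, 0, 0, 1, 0, 0, 0.6, 0, 0, 0, 1, 0, 0, 0.28, 0, 0, 0, 1, 0, 0, 0, 0, 0, 0, 1]'

```text
time_s: 28.2
ee_pos: [0.4283, -0.171, -0.0339]
tcp_rot: [0.99, -0.144, -0.0, -0.0]
force: [-0.8, 0.6, 1.4]
opening: 0.0924
grip_force: 0.0
```

>>> step_arm --moves '[0, 0, 0, 0, 0, 0, 0, 0, 0, 0, 0, 0, 0, 0, 0, 0, 0, 0, 0, 0, 0, 0, 0, 0, 0, 0, 0, 0, 0, 0, 0, 0, 0, 0, 0, 0, 0, 0, 0, 0, 0, 0, 0, 0, 0, 0, 0, 0, 0]'

```text
time_s: 28.9
ee_pos: [0.4287, -0.1712, -0.033]
tcp_rot: [0.99, -0.144, 0.0, 0.0]
force: [-1.4, -0.3, 6.2]
opening: 0.0596
grip_force: 30.0
```

>>> step_arm --moves '[0, 0, -0.3, 0, 0, 0, 0, 0, 0, -0.5, 0, 0, 0, 0, 0, 0, -1, 0, 0, 0, 0, 0, 0, -1, 0, 0, 0, 0, 0, 0, -1, 0, 0, 0, 0, 0, 0, -0.7, 0, 0, 0, 0, 0, 0, 0, 0, 0, 0, 0, 0, 0, 0, 0, 0, 0, 0]'

```text
time_s: 29.7
ee_pos: [0.4284, -0.171, 0.0569]
tcp_rot: [0.99, -0.144, 0.0, 0.0]
force: [0.6, -0.1, -1.4]
opening: 0.0595
grip_force: 30.0
```

```bash
python3 - <<'E'
from fit import *
# stream tray: (632.2,138.3,-12.4) ; large outline at +39
a=np.radians(-12.4);o=np.array([632.2,138.3])+39*np.array([-np.sin(a),np.cos(a)]);print(o)
go(*o,-26,-12.4)
E
```

```text
[640.57467776 176.39021886]
tcp [ 428.4 -171.    56.9] yaw -16.5 tilt [0.001 0.   ] turn u -0.72 shift u after turn [  6.63 -19.24] (before turn [  5.23 -19.67] ) down u 4.14
```

>>> step_arm --moves '[0, 0, 0, 0, 0, -0.72, 0, 0.33, -0.96, 0, 0, 0, 0, 0, 0.33, -0.96, 0, 0, 0, 0, 0, 0.33, -0.96, 0, 0, 0, 0, 0, 0.33, -0.96, 0, 0, 0, 0, 0, 0.33, -0.96, 0, 0, 0, 0, 0, 0.33, -0.96, 0, 0, 0, 0, 0, 0.33, -0.96, 0, 0, 0, 0, 0, 0.33, -0.96, 0, 0, 0, 0, 0, 0.33, -0.96, 0, 0, 0, 0, 0, 0.33, -0.96, 0, 0, 0, 0, 0, 0.33, -0.96, 0, 0, 0, 0, 0]'

```text
time_s: 30.9
ee_pos: [0.5439, 0.0204, 0.0553]
tcp_rot: [0.994, -0.108, -0.001, 0.0]
force: [-0.0, 0.3, -0.7]
opening: 0.0596
grip_force: 30.0
```

>>> step_arm --moves '[0.33, -0.96, 0, 0, 0, 0, 0, 0.33, -0.96, 0, 0, 0, 0, 0, 0.33, -0.96, 0, 0, 0, 0, 0, 0, 0, 0, 0, 0, 0, 0, 0, 0, 0, 0, 0, 0, 0]'

```text
time_s: 31.4
ee_pos: [0.5759, 0.0719, 0.0561]
tcp_rot: [0.994, -0.107, -0.0, 0.0]
force: [0.1, 0.6, -1.9]
opening: 0.0597
grip_force: 30.0
```

```bash
cat >> fit.py <<'E'
def held(P,w,top):
    p,M,s=tool();t=(P.reshape(-1,3)-p)@M*1e3;t=t[np.isfinite(t[:,0])]
    b=t[(abs(t[:,1])<w)&(t[:,2]>top-8)&(t[:,2]<top+8)&(abs(t[:,0])<65)]
    print("held x",np.percentile(b[:,0],[.5,99.5]).round(1),"z top",np.median(b[:,2]).round(1),len(b),s["opening"],s["grip_force"])
def inlay(c,P,x,y,hx,hy,th):
    g=c["color"].astype(int);m=(g.max(2)-g.min(2)<40)&(g.max(2)>th)&(P[...,2]<.009)&(P[...,2]>.002)&(abs(P[...,0]-x)<hx)&(abs(P[...,1]-y)<hy)
    m=cv2.morphologyEx(m.astype(np.uint8),cv2.MORPH_OPEN,np.ones((3,3)))>0
    rc=cv2.minAreaRect(P[m][:,:2].astype(np.float32)*1e3);print("inlay",rc,m.sum())
E
python3 - <<'E'
from fit import *
c=cam("wrist");P=cloud(c);save(c,"w6")
held(P,28,-49)
print("lips",fit(P,(.632,.138),.12,.009,.016))
for th in(80,100): inlay(c,P,.64,.176,.07,.05,th);inlay(c,P,.621,.085,.065,.035,th)
go(640.6,176.4,-26,-12.4)
E
```

```text
held x [-44.3  50.6] z top -48.7 16603 0.05974243957697303 29.998937845230103
lips (2443, array([632.4, 137.1, 165.6, 135.1,  77.9]), np.float64(13.6))
inlay ((640.6885375976562, 176.1521759033203), (62.685367584228516, 102.1871109008789), 77.69889831542969) 9514
inlay ((640.1602783203125, 80.51689910888672), (30.943370819091797, 53.51222610473633), 77.72138214111328) 2721
inlay ((640.3092041015625, 175.99087524414062), (62.183509826660156, 101.45503997802734), 77.75567626953125) 9317
inlay ((639.772216796875, 80.41351318359375), (30.360858917236328, 52.74440383911133), 77.73311614990234) 2631
tcp [575.6  71.5  56.2] yaw -12.4 tilt [-0.001  0.001] turn u 0.01 shift u after turn [ 2.05 -5.82] (before turn [ 2.05 -5.82] ) down u 4.11
```

View pics/w6.png

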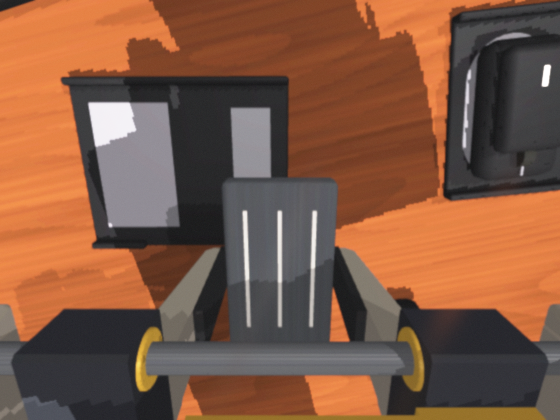

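The picture shows the large drive level in the grip at (280,260), its outline at (136,165) and the webcam outline at (251,150). The outline centre is (640.4,176.1). I'll place the drive.

>>> step_arm --moves '[0.34, -0.97, 0, 0, 0, 0, 0, 0.34, -0.97, 0, 0, 0, 0, 0, 0.34, -0.97, 0, 0, 0, 0, 0, 0.33, -0.97, 0, 0, 0, 0, 0, 0.33, -0.96, 0, 0, 0, 0, 0, 0.33, -0.96, 0, 0, 0, 0, 0, 0, 0, 1, 0, 0, 0, 0, 0, 0, 1, 0, 0, 0, 0, 0, 0, 1, 0, 0, 0, 0, 0, 0, 0.7, 0, 0, 0, 0, 0, 0, 0, 0, 0, 0, 0, 0, 0, 0, 0, 0, 0, 0]'

```text
time_s: 32.65
ee_pos: [0.6407, 0.1765, -0.0172]
tcp_rot: [0.994, -0.108, -0.0, -0.0]
force: [0.5, 0.2, -1.1]
opening: 0.0598
grip_force: 30.0
```

>>> step_arm --moves '[0, 0, 0, 0, 0, 0, 0, 0, 0, 0, 0, 0, 0, 0]'

```text
time_s: 32.85
ee_pos: [0.6412, 0.1766, -0.0163]
tcp_rot: [0.994, -0.108, 0.001, -0.0]
force: [0.0, 0.1, -1.7]
opening: 0.0597
grip_force: 30.0
```

```bash
python3 - <<'E'
from fit import *
go(639.7,176.2,-27,-12.3); print(tool()[2]["force"])
E
```

```text
tcp [641.2 176.6 -16.3] yaw -12.4 tilt [ 0.002 -0.001] turn u -0.02 shift u after turn [-0.07  0.03] (before turn [-0.07  0.03] ) down u 0.54
[ 0.02306658  0.14098329 -1.65018491]
```

>>> step_arm --moves '[-0.06, 0.02, 0.2, 0, 0, 0, 0, 0, 0, 0.15, 0, 0, 0, 0, 0, 0, 0.1, 0, 0, 0, 0, 0, 0, 0.06, 0, 0, 0, 0, 0, 0, 0.02, 0, 0, 0, 0, 0, 0, 0, 0, 0, 0, 0]'

```text
time_s: 33.45
ee_pos: [0.6389, 0.1762, -0.027]
tcp_rot: [0.994, -0.108, -0.0, 0.0]
force: [-4.8, -0.8, 11.3]
opening: 0.0597
grip_force: 30.0
```

>>> step_arm --moves '[0, 0, 0, 0, 0, 0, 0.9, 0, 0, 0, 0, 0, 0, 0.9, 0, 0, 0, 0, 0, 0, 0.9, 0, 0, 0, 0, 0, 0, 0.9, 0, 0, -0.4, 0, 0, 0, 0.9, 0, 0, -1, 0, 0, 0, 0.9, 0, 0, -1, 0, 0, 0, 0.9, 0, 0, -1, 0, 0, 0, 0.9, 0, 0, -1, 0, 0, 0, 1, 0, 0, -1, 0, 0, -0.59, 1, 0, 0, -0.2, 0, 0, 0, 1, 0, 0, 0, 0, 0, 0, 1]'

```text
time_s: 34.65
ee_pos: [0.6397, 0.1764, 0.0848]
tcp_rot: [0.997, -0.079, 0.001, -0.0]
force: [-0.2, 0.4, -0.3]
opening: 0.0922
grip_force: 0.0
```

```bash
python3 - <<'E'
from fit import *
c=cam("wrist");P=cloud(c)
print("lips",fit(P,(.632,.138),.12,.009,.0155));print("ld",fit(P,(.6404,.176),.065,.019,.03))
go(428.7,-13.5,-33,-9)
E
```

```text
lips (1818, array([632.8, 137.5, 164.9, 136.3,  77.7]), np.float64(13.4))
ld (7190, array([640. , 175.4,  99.6,  59.8, -12.3]), np.float64(21.8))
tcp [638.9 176.2  83.7] yaw -9.1 tilt [-0.  0.] turn u -0.02 shift u after turn [-8.9  11.01] (before turn [-8.88 11.03] ) down u 5.84
```

>>> step_arm --moves '[-0.74, 0.92, 0, 0, 0, 0, 1, -0.74, 0.92, 0, 0, 0, 0, 1, -0.74, 0.92, 0, 0, 0, 0, 1, -0.74, 0.92, 0, 0, 0, 0, 1, -0.74, 0.92, 0, 0, 0, 0, 1, -0.74, 0.92, 0, 0, 0, 0, 1, -0.74, 0.92, 0, 0, 0, 0, 1, -0.74, 0.92, 0, 0, 0, 0, 1, -0.74, 0.92, 0, 0, 0, 0, 1, -0.74, 0.92, 0, 0, 0, 0, 1, -0.74, 0.92, 0, 0, 0, 0, 1, -0.74, 0.92, 0, 0, 0, 0, 1]'

```text
time_s: 35.9
ee_pos: [0.4275, -0.0145, 0.083]
tcp_rot: [0.997, -0.079, -0.001, 0.0]
force: [0.1, 0.2, -0.0]
opening: 0.0918
grip_force: 0.0
```

>>> step_arm --moves '[0, 0, 0, 0, 0, 0, 1, 0, 0, 0, 0, 0, 0, 1, 0, 0, 0, 0, 0, 0, 1]'

```text
time_s: 36.2
ee_pos: [0.4299, -0.0136, 0.0838]
tcp_rot: [0.997, -0.079, 0.0, -0.0]
force: [0.2, -0.5, -0.0]
opening: 0.0919
grip_force: 0.0
```

```bash
python3 - <<'E'
from fit import *
c=cam("wrist");P=cloud(c);save(c,"w7")
for z in(.006,.012,.02): print("web",fit(P,(.4287,-.0135),.065,z,.04))
print("lens",fit(P,(.4287,-.0135),.065,.0275,.04))
print([ (d["conf"],d["rect"]) for d in r.look_for("webcam",c)[:1]])
go(428.7,-13.5,-33,-9)
E
```

```text
web (3291, array([430.2, -13.9,  90. ,  30.1,  -7.3]), np.float64(25.2))
web (3278, array([430.2, -13.9,  90. ,  30.1,  -7.3]), np.float64(25.2))
web (3047, array([430. , -13.8,  89.5,  28.9,  -7.2]), np.float64(25.3))
lens (425, array([429.3, -13.6,  48.1,  21.2, -30.7]), np.float64(28.9))
[(0.73, [260.8, 158.2, 297.2, 262.8])]
tcp [429.9 -13.5  83.8] yaw -9.0 tilt [ 0. -0.] turn u 0.0 shift u after turn [-0.06  0.01] (before turn [-0.06  0.01] ) down u 5.84
```

View pics/w7.png

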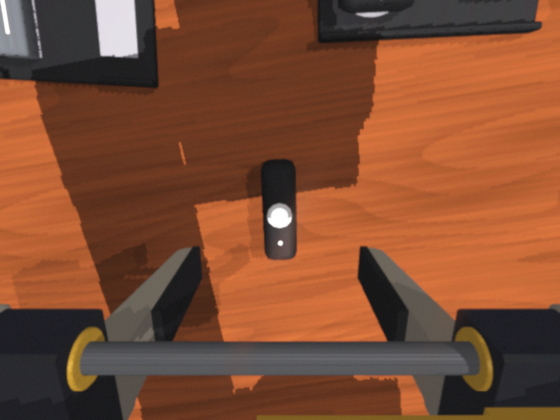

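The large drive is placed to about 1 mm. The webcam stands between the fingers at (279,209) with yaw about -7.5° and top 25–29 mm.

>>> step_arm --moves '[0, 0, 1, 0, 0, -0.25, 1, 0, 0, 1, 0, 0, 0, 1, 0, 0, 1, 0, 0, 0, 1, 0, 0, 1, 0, 0, 0, 1, 0, 0, 1, 0, 0, 0, 0.7, 0, 0, 0.6, 0, 0, 0, 0.7, 0, 0, 0.2, 0, 0, 0, 0.7, 0, 0, 0, 0, 0, 0, 0.7]'

```text
time_s: 37.1
ee_pos: [0.4291, -0.0137, -0.0325]
tcp_rot: [0.998, -0.066, -0.001, 0.0]
force: [0.3, 0.1, 0.4]
opening: 0.0644
grip_force: 0.0
```

>>> step_arm --moves '[0, 0, 0, 0, 0, 0, 0, 0, 0, 0, 0, 0, 0, 0, 0, 0, 0, 0, 0, 0, 0, 0, 0, 0, 0, 0, 0, 0, 0, 0, 0, 0, 0, 0, 0, 0, 0, 0, 0, 0, 0, 0, 0, 0, 0, 0, 0, 0, 0]'

```text
time_s: 37.8
ee_pos: [0.4294, -0.0141, -0.0317]
tcp_rot: [0.998, -0.066, 0.0, -0.0]
force: [-0.5, 0.0, 5.8]
opening: 0.0296
grip_force: 30.0
```

>>> step_arm --moves '[0, 0, -0.3, 0, 0, 0, 0, 0, 0, -0.5, 0, 0, 0, 0, 0, 0, -1, 0, 0, 0, 0, 0, 0, -1, 0, 0, 0, 0, 0, 0, -1, 0, 0, 0, 0, 0, 0, -0.7, 0, 0, 0, 0, 0, 0, 0, 0, 0, 0, 0, 0, 0, 0, 0, 0, 0, 0]'

```text
time_s: 38.6
ee_pos: [0.4293, -0.014, 0.0583]
tcp_rot: [0.998, -0.066, 0.0, -0.0]
force: [-0.2, 0.1, -1.0]
opening: 0.0297
grip_force: 30.0
```

```bash
python3 - <<'E'
from fit import *
a=np.radians(-12.3);o=np.array([632.4,137.7])-54*np.array([-np.sin(a),np.cos(a)]);print(o)
go(*o,-26,-12.3);held(cloud(cam("wrist")),14,-59)
E
```

```text
[620.89635914  84.93953898]
tcp [429.3 -14.   58.3] yaw -7.6 tilt [ 0.001 -0.   ] turn u 0.82 shift u after turn [ 8.31 -6.88] (before turn [ 8.85 -6.17] ) down u 4.21
held x [-37.5  45.1] z top -57.6 7599 0.02973463714765596 29.999755024909973
```

>>> step_arm --moves '[0, 0, 0, 0, 0, 0.82, 0, 0.92, -0.76, 0, 0, 0, 0, 0, 0.92, -0.76, 0, 0, 0, 0, 0, 0.92, -0.76, 0, 0, 0, 0, 0, 0.92, -0.76, 0, 0, 0, 0, 0, 0.92, -0.76, 0, 0, 0, 0, 0, 0, 0, 0, 0, 0, 0, 0, 0, 0, 0, 0, 0, 0, 0]'

```text
time_s: 39.45
ee_pos: [0.534, 0.0406, 0.0568]
tcp_rot: [0.994, -0.107, -0.001, 0.0]
force: [-0.9, 1.1, -1.5]
opening: 0.03
grip_force: 30.0
```

```bash
python3 - <<'E'
from fit import *
c=cam("wrist");P=cloud(c);save(c,"w8")
held(P,14,-57);print("lips",fit(P,(.632,.138),.12,.009,.0155))
for th in(80,100,130): inlay(c,P,.621,.085,.065,.04,th)
print("ld",fit(P,(.6404,.176),.065,.019,.03))
go(620.9,84.9,-26,-12.3)
E
```

```text
held x [-37.6  45.4] z top -56.9 7661 0.02964221790835486 29.999763071537018
lips (3888, array([632.5, 136.8, 165.2, 134.8,  77.6]), np.float64(13.4))
inlay ((620.7612915039062, 84.82791137695312), (31.674484252929688, 93.1343765258789), 77.71564483642578) 4992
inlay ((621.2036743164062, 84.6129150390625), (31.04186248779297, 92.19245910644531), 77.75897979736328) 4852
inlay ((621.1810913085938, 84.55400085449219), (30.036861419677734, 90.48359680175781), 77.66386413574219) 4661
ld (11420, array([639.2, 175.1,  99.2,  60.7, -12.6]), np.float64(21.9))
tcp [533.5  40.4  56.9] yaw -12.3 tilt [-0.003  0.001] turn u 0.01 shift u after turn [ 3.8  -3.11] (before turn [ 3.8 -3.1] ) down u 4.15
```

View pics/w8.png

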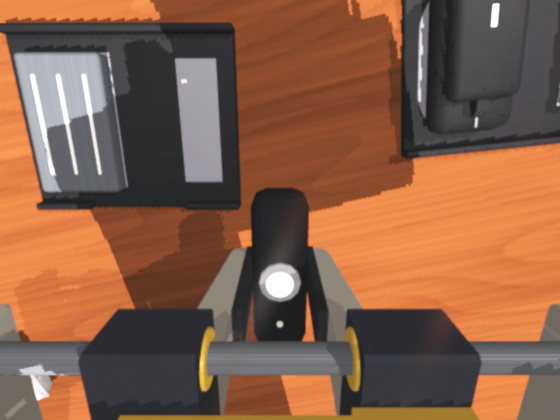

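The picture shows the webcam level in the grip at (280,265), the large drive on its outline at (68,120) and the webcam inlay at (200,120), centred at (621.0,84.7). I'll place it.

>>> step_arm --moves '[0.95, -0.78, 0, 0, 0, 0, 0, 0.95, -0.78, 0, 0, 0, 0, 0, 0.95, -0.78, 0, 0, 0, 0, 0, 0.95, -0.77, 0, 0, 0, 0, 0, 0, 0, 1, 0, 0, 0, 0, 0, 0, 1, 0, 0, 0, 0, 0, 0, 1, 0, 0, 0, 0, 0, 0, 0.7, 0, 0, 0, 0, 0, 0, 0, 0, 0, 0, 0, 0, 0, 0, 0, 0, 0, 0, 0, 0, 0, 0, 0, 0, 0, 0, 0, 0, 0, 0, 0, 0]'

```text
time_s: 40.7
ee_pos: [0.6234, 0.0853, -0.015]
tcp_rot: [0.994, -0.107, 0.001, -0.0]
force: [-0.6, 0.3, -1.1]
opening: 0.0298
grip_force: 30.0
```

```bash
python3 - <<'E'
from fit import *
go(621,84.7,-26,-12.3); print(tool()[2]["force"])
E
```

```text
tcp [623.4  85.3 -15. ] yaw -12.3 tilt [ 0.001 -0.001] turn u 0.0 shift u after turn [-0.11  0.06] (before turn [-0.11  0.06] ) down u 0.55
[-0.58373352  0.31497652 -1.05447873]
```

>>> step_arm --moves '[-0.09, 0.05, 0.2, 0, 0, 0, 0, 0, 0, 0.15, 0, 0, 0, 0, 0, 0, 0.1, 0, 0, 0, 0, 0, 0, 0.05, 0, 0, 0, 0, 0, 0, 0, 0, 0, 0, 0, 0, 0, 0, 0, 0, 0, 0]'

```text
time_s: 41.3
ee_pos: [0.6205, 0.0847, -0.0256]
tcp_rot: [0.994, -0.107, -0.0, 0.0]
force: [-3.2, 0.1, 6.3]
opening: 0.0299
grip_force: 30.0
```

```bash
python3 - <<'E'
from fit import *
go(621,84.7,-26,-12.3); print(tool()[2]["force"])
E
```

```text
tcp [620.5  84.7 -25.6] yaw -12.3 tilt [-0.  0.] turn u 0.01 shift u after turn [ 0.03 -0.01] (before turn [ 0.03 -0.01] ) down u 0.02
[-3.21509704  0.1181488   6.30202563]
```

>>> step_arm --moves '[0, 0, 0, 0, 0, 0, 0.6, 0, 0, 0, 0, 0, 0, 0.6, 0, 0, 0, 0, 0, 0, 0.6, 0, 0, 0, 0, 0, 0, 0.6, 0, 0, -0.4, 0, 0, 0, 0.6, 0, 0, -1, 0, 0, 0, 0.6, 0, 0, -1, 0, 0, 0, 0.6, 0, 0, -1, 0, 0, 0, 0.6, 0, 0, -1, 0, 0, 0, 1, 0, 0, -1, 0, 0, 0, 1, 0, 0, -0.1, 0, 0, 0, 1, 0, 0, 0, 0, 0, 0, 1]'

```text
time_s: 42.5
ee_pos: [0.6211, 0.0848, 0.0845]
tcp_rot: [0.994, -0.107, 0.001, -0.0]
force: [0.3, -0.4, -1.3]
opening: 0.0849
grip_force: 0.0
```

```bash
python3 - <<'E'
from fit import *
c=cam("wrist");P=cloud(c)
print("lips",fit(P,(.632,.138),.12,.009,.0155));print("ld",fit(P,(.6404,.176),.065,.019,.03));print("web",fit(P,(.621,.0847),.055,.0165,.04))
go(558.8,-364.3,-33,-12.3)
E
```

```text
lips (2051, array([632.9, 136.9, 165.3, 135.3,  77.8]), np.float64(13.4))
ld (6706, array([639.8, 175. ,  99.3,  59.8, -12.2]), np.float64(21.7))
web (3428, array([626.2, 108.2,  89.6,  79.9, -11.4]), np.float64(31.2))
tcp [620.4  84.7  83.6] yaw -12.3 tilt [-0.  0.] turn u 0.0 shift u after turn [ 1.77 22.59] (before turn [ 1.76 22.59] ) down u 5.83
```

>>> step_arm --moves '[0.07, 0.94, 0, 0, 0, 0, 1, 0.07, 0.94, 0, 0, 0, 0, 1, 0.07, 0.94, 0, 0, 0, 0, 1, 0.07, 0.94, 0, 0, 0, 0, 1, 0.07, 0.94, 0, 0, 0, 0, 1, 0.07, 0.94, 0, 0, 0, 0, 1, 0.07, 0.94, 0, 0, 0, 0, 1, 0.07, 0.94, 0, 0, 0, 0, 1, 0.07, 0.94, 0, 0, 0, 0, 1, 0.07, 0.94, 0, 0, 0, 0, 1, 0.07, 0.94, 0, 0, 0, 0, 1, 0.07, 0.94, 0, 0, 0, 0, 1]'

```text
time_s: 43.75
ee_pos: [0.5877, -0.1414, 0.0832]
tcp_rot: [0.994, -0.107, -0.001, 0.0]
force: [-0.4, -0.2, 0.6]
opening: 0.0918
grip_force: 0.0
```

>>> step_arm --moves '[0.07, 0.94, 0, 0, 0, 0, 1, 0.07, 0.94, 0, 0, 0, 0, 1, 0.07, 0.94, 0, 0, 0, 0, 1, 0.07, 0.94, 0, 0, 0, 0, 1, 0.07, 0.94, 0, 0, 0, 0, 1, 0.07, 0.94, 0, 0, 0, 0, 1, 0.07, 0.94, 0, 0, 0, 0, 1, 0.07, 0.94, 0, 0, 0, 0, 1, 0.08, 0.94, 0, 0, 0, 0, 1, 0.08, 0.94, 0, 0, 0, 0, 1, 0.08, 0.94, 0, 0, 0, 0, 1, 0.08, 0.94, 0, 0, 0, 0, 1]'

```text
time_s: 44.95
ee_pos: [0.5582, -0.365, 0.084]
tcp_rot: [0.994, -0.107, 0.0, 0.0]
force: [1.2, -0.2, 0.1]
opening: 0.0918
grip_force: 0.0
```

>>> step_arm --moves '[0, 0, 0, 0, 0, 0, 1, 0, 0, 0, 0, 0, 0, 1, 0, 0, 0, 0, 0, 0, 1, 0, 0, 0, 0, 0, 0, 1]'

```text
time_s: 45.35
ee_pos: [0.5586, -0.3627, 0.084]
tcp_rot: [0.994, -0.107, -0.0, -0.0]
force: [0.9, -0.4, 0.1]
opening: 0.0921
grip_force: 0.0
```

```bash
python3 - <<'E'
from fit import *
c=cam("wrist");P=cloud(c);save(c,"w9")
a=P.reshape(-1,3);a=a[(abs(a[:,0]-.559)<.045)&(abs(a[:,1]+.364)<.045)]
for z in(.006,.022): 
    b=a[a[:,2]>z];print("dial",(np.array(cv2.minEnclosingCircle(b[:,:2].astype(np.float32))[0])*1e3).round(1),fit(P,(.559,-.364),.045,z,.04))
print([ (d["conf"],d["rect"]) for d in r.look_for("dial",c)[:1]])
go(558.8,-364.3,-33,-12.3)
E
```

```text
dial [ 570.1 -363. ] (2275, array([ 560.6, -365.7,   45.1,   44.5,  -14.8]), np.float64(27.7))
dial [ 570.1 -363. ] (2112, array([ 560.5, -365.5,   44.8,   44.2,  -10.9]), np.float64(27.8))
[(0.97, [257.0, 178.0, 306.5, 236.9])]
tcp [ 558.6 -362.9   84. ] yaw -12.2 tilt [ 0. -0.] turn u 0.01 shift u after turn [0.02 0.07] (before turn [0.02 0.07] ) down u 5.85
```

View pics/w9.png

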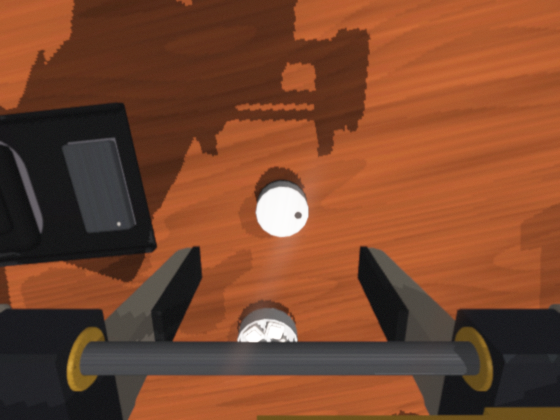

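The dial is at (282,208) in the picture, world (560.5,-365.6), top 27.8 mm. I'll make a small correction, then descend and grip.

>>> step_arm --moves '[0.12, 0.11, 1, 0, 0, 0, 1, 0, 0, 1, 0, 0, 0, 1, 0, 0, 1, 0, 0, 0, 1, 0, 0, 1, 0, 0, 0, 1, 0, 0, 1, 0, 0, 0, 1, 0, 0, 0.5, 0, 0, 0, 1, 0, 0, 0.25, 0, 0, 0, 1, 0, 0, 0, 0, 0, 0, 1]'

```text
time_s: 46.25
ee_pos: [0.5603, -0.3659, -0.0312]
tcp_rot: [0.994, -0.107, -0.0, -0.0]
force: [0.3, -1.0, -0.2]
opening: 0.0921
grip_force: 0.0
```

>>> step_arm --moves '[0, 0, 0, 0, 0, 0, 0, 0, 0, 0, 0, 0, 0, 0, 0, 0, 0, 0, 0, 0, 0, 0, 0, 0, 0, 0, 0, 0, 0, 0, 0, 0, 0, 0, 0, 0, 0, 0, 0, 0, 0, 0, 0, 0, 0, 0, 0, 0, 0, 0, 0, 0, 0, 0, 0, 0]'

```text
time_s: 47.05
ee_pos: [0.5604, -0.3662, -0.0309]
tcp_rot: [0.994, -0.107, 0.0, 0.0]
force: [-0.7, 0.0, 2.2]
opening: 0.0455
grip_force: 30.0
```

>>> step_arm --moves '[0, 0, -0.3, 0, 0, 0, 0, 0, 0, -0.5, 0, 0, 0, 0, 0, 0, -1, 0, 0, 0, 0, 0, 0, -1, 0, 0, 0, 0, 0, 0, -1, 0, 0, 0, 0, 0, 0, -1, 0, 0, 0, 0, 0, 0, -0.5, 0, 0, 0, 0, 0, 0, 0, 0, 0, 0, 0, 0, 0, 0, 0, 0, 0, 0]'

```text
time_s: 47.95
ee_pos: [0.56, -0.366, 0.0747]
tcp_rot: [0.994, -0.107, -0.0, -0.0]
force: [-0.7, 0.3, -2.0]
opening: 0.0456
grip_force: 30.0
```

```bash
python3 - <<'E'
from fit import *
go(640,175.5,-10,-12.3);P=cloud(cam("wrist"))
p,M,s=tool();t=(P.reshape(-1,3)-p)@M*1e3;b=t[(abs(t[:,1])<22)&(t[:,2]>-66)&(t[:,2]<-55)&(abs(t[:,0])<40)]
print("dial in tool",(cv2.minAreaRect(b[:,:2].astype(np.float32))),np.median(b[:,2]),s["opening"],s["grip_force"])
E
```

```text
tcp [ 560.  -366.    74.7] yaw -12.3 tilt [-0. -0.] turn u 0.01 shift u after turn [ -1.86 -27.3 ] (before turn [ -1.85 -27.3 ] ) down u 4.23
dial in tool ((0.03990745544433594, 0.0040073394775390625), (43.993263244628906, 45.863487243652344), 89.95537567138672) -59.28163763035773 0.04529609724073909 29.99974697828293
```

>>> step_arm --moves '[-0.07, -0.98, 0, 0, 0, 0, 0, -0.07, -0.98, 0, 0, 0, 0, 0, -0.07, -0.98, 0, 0, 0, 0, 0, -0.07, -0.98, 0, 0, 0, 0, 0, -0.07, -0.98, 0, 0, 0, 0, 0, -0.07, -0.98, 0, 0, 0, 0, 0, -0.07, -0.98, 0, 0, 0, 0, 0, -0.07, -0.98, 0, 0, 0, 0, 0, -0.07, -0.98, 0, 0, 0, 0, 0, -0.07, -0.98, 0, 0, 0, 0, 0, -0.07, -0.98, 0, 0, 0, 0, 0, -0.07, -0.98, 0, 0, 0, 0, 0]'

```text
time_s: 49.2
ee_pos: [0.594, -0.1309, 0.0751]
tcp_rot: [0.994, -0.107, 0.0, 0.0]
force: [0.2, -0.1, -2.0]
opening: 0.0453
grip_force: 30.0
```

>>> step_arm --moves '[-0.07, -0.98, 0, 0, 0, 0, 0, -0.07, -0.98, 0, 0, 0, 0, 0, -0.07, -0.98, 0, 0, 0, 0, 0, -0.07, -0.98, 0, 0, 0, 0, 0, -0.07, -0.98, 0, 0, 0, 0, 0, -0.07, -0.98, 0, 0, 0, 0, 0, -0.07, -0.98, 0, 0, 0, 0, 0, -0.07, -0.98, 0, 0, 0, 0, 0, -0.07, -0.98, 0, 0, 0, 0, 0, 0, 0, 0, 0, 0, 0, 0, 0, 0, 0, 0, 0, 0, 0, 0, 0, 0, 0, 0, 0, 0]'

```text
time_s: 50.4
ee_pos: [0.6188, 0.042, 0.075]
tcp_rot: [0.994, -0.107, -0.0, 0.0]
force: [0.5, -0.4, -1.3]
opening: 0.0455
grip_force: 30.0
```

```bash
python3 - <<'E'
from fit import *
P=cloud(cam("wrist"));print("ld",fit(P,(.6404,.176),.065,.019,.03),"lips",fit(P,(.632,.138),.12,.009,.0155))
print("web",fit(P,(.621,.0835),.034,.0165,.036))
go(640,175.4,-10,-12.3);print(tool()[2]["grip_force"])
E
```

```text
ld (7506, array([640. , 175. ,  98.8,  60.7, -12.2]), np.float64(21.7)) lips (2317, array([633. , 136.7, 165.3, 135.2,  77.8]), np.float64(13.2))
web (2207, array([626.6,  82.7,  63.4,  30.3, -12. ]), np.float64(31.4))
tcp [618.8  41.7  75. ] yaw -12.3 tilt [-0.  0.] turn u 0.0 shift u after turn [-0.39 -6.76] (before turn [-0.39 -6.76] ) down u 4.25
29.99972641468048
```

>>> step_arm --moves '[-0.05, -0.96, 0, 0, 0, 0, 0, -0.05, -0.96, 0, 0, 0, 0, 0, -0.05, -0.96, 0, 0, 0, 0, 0, -0.05, -0.96, 0, 0, 0, 0, 0, -0.06, -0.97, 0, 0, 0, 0, 0, -0.06, -0.97, 0, 0, 0, 0, 0, -0.06, -0.97, 0, 0, 0, 0, 0, 0, 0, 1, 0, 0, 0, 0, 0, 0, 1, 0, 0, 0, 0, 0, 0, 1, 0, 0, 0, 0, 0, 0, 0.8, 0, 0, 0, 0, 0, 0, 0, 0, 0, 0, 0]'

```text
time_s: 51.65
ee_pos: [0.6386, 0.1759, -0.0035]
tcp_rot: [0.994, -0.107, -0.002, 0.001]
force: [-0.4, 0.7, -1.7]
opening: 0.0455
grip_force: 30.0
```

>>> step_arm --moves '[0, 0, 0, 0, 0, 0, 0, 0, 0, 0, 0, 0, 0, 0, 0, 0, 0, 0, 0, 0, 0]'

```text
time_s: 51.95
ee_pos: [0.6412, 0.176, 0.0001]
tcp_rot: [0.994, -0.107, 0.001, -0.0]
force: [-0.5, 0.5, -0.8]
opening: 0.0454
grip_force: 30.0
```

```bash
python3 - <<'E'
from fit import *
go(640,175.3,-9.5,-12.3)
E
```

```text
tcp [6.412e+02 1.760e+02 1.000e-01] yaw -12.3 tilt [ 0.001 -0.001] turn u 0.0 shift u after turn [-0.05  0.05] (before turn [-0.05  0.05] ) down u 0.48
```

>>> step_arm --moves '[-0.04, 0.03, 0.18, 0, 0, 0, 0, 0, 0, 0.12, 0, 0, 0, 0, 0, 0, 0.1, 0, 0, 0, 0, 0, 0, 0.05, 0, 0, 0, 0, 0, 0, 0.02, 0, 0, 0, 0, 0, 0, 0, 0, 0, 0, 0]'

```text
time_s: 52.55
ee_pos: [0.6394, 0.1753, -0.009]
tcp_rot: [0.994, -0.107, -0.0, 0.0]
force: [-5.7, -2.0, 13.7]
opening: 0.0453
grip_force: 30.0
```

```bash
python3 - <<'E'
from fit import *
go(640,175.3,-9.5,-12.3);print(tool()[2]["force"])
E
```

```text
tcp [639.4 175.3  -9. ] yaw -12.3 tilt [-0.  0.] turn u 0.0 shift u after turn [ 0.03 -0.01] (before turn [ 0.03 -0.01] ) down u 0.03
[-5.69825779 -2.03014252 13.66233134]
```

Contact made at (639.4,175.3). I'll ease off, release, rise and retreat for a final check.

>>> step_arm --moves '[0, 0, -0.03, 0, 0, 0, 0, 0, 0, 0, 0, 0, 0, 0.85, 0, 0, 0, 0, 0, 0, 0.85, 0, 0, 0, 0, 0, 0, 0.85, 0, 0, 0, 0, 0, 0, 0.85, 0, 0, 0, 0, 0, 0, 0.85, 0, 0, -0.4, 0, 0, 0, 0.85, 0, 0, -1, 0, 0, 0, 0.85, 0, 0, -1, 0, 0, 0, 0.85, 0, 0, -1, 0, 0, 0, 0.85, 0, 0, -1, 0, 0, 0, 0.85, 0, 0, -1, 0, 0, 0, 0.85]'

```text
time_s: 53.75
ee_pos: [0.6395, 0.1754, 0.0997]
tcp_rot: [0.994, -0.107, 0.0, -0.0]
force: [-0.0, -0.4, -0.3]
opening: 0.0779
grip_force: 0.0
```

>>> step_arm --moves '[-1, 0.5, 0, 0, 0, 0, 0.85, -1, 0.5, 0, 0, 0, 0, 0.85, -1, 0.5, 0, 0, 0, 0, 0.85, -1, 0.5, -0.5, 0, 0, 0, 0.85, -1, 0.5, -0.5, 0, 0, 0, 0.85, -1, 0.5, -0.5, 0, 0, 0, 0.85, 0, 0, 0, 0, 0, 0, 0.85, 0, 0, 0, 0, 0, 0, 0.85, 0, 0, 0, 0, 0, 0, 0.85, 0, 0, 0, 0, 0, 0, 0.85]'

```text
time_s: 54.75
ee_pos: [0.5101, 0.1425, 0.1278]
tcp_rot: [0.994, -0.107, -0.0, 0.0]
force: [1.3, 0.1, -0.3]
opening: 0.0779
grip_force: 0.0
```

```bash
python3 - <<'E'
from fit import *
print(tool()[0])
c=cam("wrist");P=cloud(c);save(c,"w10")
print("lips",fit(P,(.632,.138),.12,.009,.0155));print("ld",fit(P,(.6404,.176),.065,.019,.026));print("dial",fit(P,(.6400,.175),.04,.042,.06));print("web",fit(P,(.621,.0835),.06,.027,.036),fit(P,(.621,.079),.05,.0165,.036))
S=cloud(cam("scene"));
for n,a in dict(lipsG=((.619,-.159),.12,.009,.0155),sd=((.613,-.211),.05,.0165,.03),mouse=((.6237,-.1151),.057,.022,.045),ear=((.432,.322),.05,.015,.04),tin=((.425,-.322),.05,.01,.03),dial=((.64,.175),.04,.045,.06)).items(): print(n,fit(S,*a))
E
```

```text
[0.51008208 0.14245469 0.12782056]
lips (603, array([581.5, 137.4, 137.9, 132.3,  43.4]), np.float64(13.4))
ld (5007, array([639.1, 175.4,  99.1,  59.9, -12.3]), np.float64(21.9))
dial (2595, array([638.2, 174.7,  44.8,  44.7,  53.3]), np.float64(49.9))
web (3264, array([619.5,  84.5,  88. ,  28.6, -12.3]), np.float64(31.5)) (3602, array([619.8,  84.1,  90.7,  30.3, -12.2]), np.float64(31.3))
lipsG (615, array([ 619.5, -157.9,  171.8,  139.6,   84. ]), np.float64(12.4))
sd (448, array([ 612.1, -209.4,   79. ,   41.6,   -4.9]), np.float64(18.2))
mouse (978, array([ 623.1, -113.6,   98.2,   54.9,   -6.7]), np.float64(37.9))
ear (389, array([432.6, 330.2,  61.8,  46. ,   9.4]), np.float64(21.9))
tin (360, array([ 422.5, -317.9,   64. ,   62.7,   -0.5]), np.float64(15.6))
dial (365, array([639. , 176. ,  47.4,  44.1,   6.5]), np.float64(48.7))
```

View pics/w10.png

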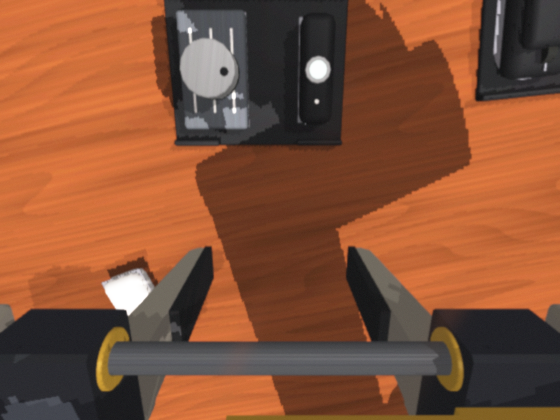

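The final picture shows the dial at (209,68), standing centred on the large drive at (211,70), with the webcam on its outline at (317,68). All measured offsets are about 1 mm. The earbud case and tin read the same positions as at the start. I'll hand it in.

```bash
python3 -c "from plant import r;print(r.finish_job())"
```

```text
the job is handed in; nothing more can be done
None
```

Both travel kits are made up and handed in at about 55 s: all five pieces are flat and within about 1–1.5 mm of their marks, with the dial centred on the large drive and the earbud case and keycap tin unmoved; one first grip on the mouse closed on air, without touching it, because the fingertips sit about 36 mm short of the reported tool point.

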